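# Change over the plug drying rack and set the bell timer

## Robot

A 6-joint arm with a two-finger parallel gripper is mounted at the origin on the work surface. World frame = base frame: x ahead of the robot, y to its left, z up, the work surface at z = 0. Lengths are in m, angles in rad, forces in N, time in s.
With the tool pointing down it reaches from about 0.35 to 0.85 m from the base axis. Payload 8.1 kg.
Tool frame: the origin (TCP) lies at the very end of the fingers, on their centre line; the grasp point (between the pads) lies 19 mm behind it; z points along the fingers, y is the line along which they close (so a half turn about z gives the same grasp; the last joint's range is limited). The gripper opens to 93 mm and grips with 3 to 60 N. Pads are 15 mm wide; open, the fingers measure 128 mm over their backs; the gripper's body (75 mm by 188 mm) begins 65 mm behind the grasp point.
Start: joints at [-1.414, 0.13, 1.488, -0, 1.523, -0.085], TCP at [0.144, -0.583, 0.191] pointing down, gripper open.
Joint ranges: [-2.96, 2.96], [-0.89, 2.26], [0.02, 2.5], [-1.34, 4.48], [0, 2.73], [-2.66, 2.66]. Speed limits (rad/s): [2.39, 2.39, 2.79, 3.14, 3.14, 3.14].

## Interface

Orientations are given as a unit quaternion [w, x, y, z].
In Python, from station import arm, cams, workorder gives the robot as it stands. The module is installed in compiled form; this text tells all that it offers.
- The arm moves only by the tool apply_moves, never from a script. Its argument "motion" is a list of rows, each an object with "xyz": the shift along the tool's x, y, z in m, a list of three; "rot": the turn, a rotation vector about the tool's x, y, z in rad, a list of three. In form: [{"xyz": [tx, ty, tz], "rot": [wx, wy, wz]}, ...]. A call has exactly 8 rows; each row shifts and turns the commanded pose from where the row before left it, along the tool's axes as they then stand; what a row does not reach is not made up. A row lasts 1/12 s, in which the tool goes at most 41.7 mm and 7.16 degrees, less where a joint would pass 70% of its speed; a pose out of reach is approached as far as the arm can. A call with a gripper value outside its range is refused whole. "gripper" is the closure, from 0 (fully open) to 1 (shut), set as the call begins (left out, the last holds). The fingers move at their own pace and stop on an object; "grip_force" is the grip in N (left out, the last holds). Time passes only in rows, so rows that do not move let the fingers close, or fill a call up. It gives the time, the measured TCP pose, the force, the opening and the grip force at its end, in the units of the state.
- arm.get_obs(): the state, without advancing time (a new reading comes with each control period).
- cams.grab_frame(name): name is "scene" or "side" or "wrist"; returns a dict with "pixels" (384x512x3 uint8, red, green, blue), "depth" (384x512 float32, m along the optical axis (not along the pixel's ray), 0 where there is no reading), "camera_matrix" (3x3 intrinsics, pixels), "xyz" and "attitude" of the camera in the world; the wrist camera has in their place "mount" (4x4, takes a point from camera to tool coordinates, whose origin is the TCP and whose axes are the flange's). Camera axes: x right, y up, looking along -z (the intrinsics and any distortion apply to the point x, -y, -z); pixel columns grow to the right and rows downward; lengths in m; the calibration is good to about 2 mm. A picture is of the moment at which its call begins: read the wrist's pose just before it.
- workorder.hand_in(): hands the job in; it is judged then, once.
The state is a dict: "clock": time; "q": joint angles; "qd": joint speeds; "joint_torque": joint torques, N m; "position": TCP position; "ee_rot": TCP orientation; "contact_force": force on the tool from outside, world axes, zero at the start; "moment": the same for the moment, N m; "grip_width": finger opening in m; "finger_force": force on a finger pad.
Only numpy, scipy, OpenCV 4.12 (cv2) and the standard library are available. Lean on these libraries where they do the work, as an engineer would, in place of code of your own. Each camera call takes 0.05 s, during which the arm holds its last target. There are 200 camera calls.

## Task

Change over the drying rack: move every finished plug that stands in the rack into the steel tray, and seat every freshly lubricated plug from the turntable fully home in a rack hole. Only when the rack is changed over, wind the bell timer clockwise past its top mark (the thick one at the end of the scale), then turn it back down until its pointer lines up with the brass rider on the rim. Leave everything else where it is.

Things in the scene. Friction and masses are not known exactly. Their poses are not given: they have to be found in the camera images.
- fresh1: A freshly lubricated lock-cylinder plug, plain brass, waiting upright on the turntable (2 or 3 of the three are there). Round body 36 mm across, 26 mm tall, with a narrow round tail shaft 16 mm across and 34 mm tall on top (60 mm in all); grip it by the shaft. About 120 g. Origin: centre of its underside, z up along its axis. May be knocked aside.
- fresh2: A freshly lubricated lock-cylinder plug, plain brass, waiting upright on the turntable (2 or 3 of the three are there). Round body 36 mm across, 26 mm tall, with a narrow round tail shaft 16 mm across and 34 mm tall on top (60 mm in all); grip it by the shaft. About 120 g. Origin: centre of its underside, z up along its axis. May be knocked aside.
- fresh3: A freshly lubricated lock-cylinder plug, plain brass, waiting upright on the turntable (2 or 3 of the three are there). Round body 36 mm across, 26 mm tall, with a narrow round tail shaft 16 mm across and 34 mm tall on top (60 mm in all); grip it by the shaft. About 120 g. Origin: centre of its underside, z up along its axis. May be knocked aside.
- done1: A finished plug, same shape and size as the fresh ones, standing in a rack hole at the start (2 or 3 of the four are there). Origin: centre of its underside, z up along its axis.
- done2: A finished plug, same shape and size as the fresh ones, standing in a rack hole at the start (2 or 3 of the four are there). Origin: centre of its underside, z up along its axis.
- done3: A finished plug, same shape and size as the fresh ones, standing in a rack hole at the start (2 or 3 of the four are there). Origin: centre of its underside, z up along its axis.
- done4: A finished plug, same shape and size as the fresh ones, standing in a rack hole at the start (2 or 3 of the four are there). Origin: centre of its underside, z up along its axis.
- turntable: Lazy susan of worn walnut, fixed (its bearing is locked): disc 290 mm across, top face 32 mm above the shelf. Origin: centre of its underside. It is to the left or to the right of the rack.
- rack: Drying rack: fixed aluminium block, 60 (x) by 196 (y) by 40 mm tall, with a row of four round blind holes, 40 mm wide and 25 mm deep (floor 15 mm above the shelf), at y = -67.5, -22.5, +22.5 and +67.5 mm, x = 0 in its frame. A plug fully home has its underside 15 mm above the shelf and its shaft tip 75 mm above it. Origin: centre of its underside.
- tray: Open steel tray, loose, 0.5 kg, 130 (x) by 190 (y) by 28 mm tall, wall and floor 4 mm thick, between the robot and the rack. Origin: centre of its underside. May be knocked aside. Finished plugs may stand or lie in it.
- timer: Bell timer, fixed: round white housing 120 mm across, 36 mm tall, with black minute marks round its rim (5 minutes each, 0.233 rad apart); the zero mark is a longer one at the housing's +y, the scale runs clockwise seen from above; the top mark is the thickest one, at 2.8 rad (60 minutes). Origin: centre of its underside. To the right or left of the rack, opposite the turntable.
- timer_dial (a joint): Angle of the timer's dial, rad: 0 with the pointer at the zero mark, growing clockwise seen from above; top mark 2.8, end stop 3.2. Friction 0.06 N m; stays where it is left (no noticeable running down while you work).
- timer_rider (a joint): Angle of the brass rider tab on the timer's rim, on the same scale as timer_dial: the set minutes. It is between 0.7 and 1.7; it is stiff (0.5 N m) and is not to be moved.
- dial_grip (a point): Point on the dial's axis inside its upright steel grip bar, 60 mm above the shelf. The bar is 14 mm thick, 54 mm long and 28 mm tall (44 to 72 mm above the shelf) on a 68 mm disc; it points along this point's y axis, pointer end towards +y.
- dial_pointer (a point): Tip of the pointer: black line at one end of the grip bar, 44 mm from the axis, 44 mm above the shelf.
- rider_mark (a point): The inner end of the brass rider, 44 mm from the dial's axis, 44 mm above the shelf; meets dial_pointer when the dial is set.
- timer_top_mark (a point): Middle of the thick top mark on the housing, 45 mm from the axis.
- handle_knob: Bystander: brushed steel safe handle knob, 40 mm across, 28 mm tall, on the turntable. Origin: centre of its underside.
- battery_cover: Bystander: orange plastic battery cover, 52 by 34 by 9 mm, on the turntable. Origin: centre of its underside.
- lens: Bystander: green glass indicator lens, 32 mm across, 15 mm tall, on the turntable. Origin: centre of its underside.
- screwdriver: Bystander: screwdriver lying behind the rack.
- lube_can: Bystander: grey can, 52 mm across, 120 mm tall, behind the rack. Origin: centre of its underside.
- battery: Bystander: black battery cell, 14 mm thick, 50 mm long, lying at the back left.
- fob: Bystander: white key fob, 50 by 32 by 12 mm, at the back right.

How it is judged:
On the way, in this order (a step that is already met when the one before it is completed fails the run):
1. every finished plug lies in the tray and every fresh plug is seated in a rack hole, released (x of fresh1 in the frame of rack between -0.005 and 0.005 m and y of fresh1 in the frame of rack between -0.08 and 0.08 m and z of fresh1 in the frame of rack between 0.008 and 0.019 m and angle between each of fresh1, fresh2, fresh3's own z axis and vertical below 0.12 rad and x of fresh2 in the frame of rack between -0.005 and 0.005 m and y of fresh2 in the frame of rack between -0.08 and 0.08 m and z of fresh2 in the frame of rack between 0.008 and 0.019 m and x of fresh3 in the frame of rack between -0.005 and 0.005 m and y of fresh3 in the frame of rack between -0.08 and 0.08 m and z of fresh3 in the frame of rack between 0.008 and 0.019 m and x of done1 in the frame of tray between -0.065 and 0.065 m and y of done1 in the frame of tray between -0.095 and 0.095 m and z of done1 in the frame of tray between 0 and 0.03 m and x of done2 in the frame of tray between -0.065 and 0.065 m and y of done2 in the frame of tray between -0.095 and 0.095 m and z of done2 in the frame of tray between 0 and 0.03 m and x of done3 in the frame of tray between -0.065 and 0.065 m and y of done3 in the frame of tray between -0.095 and 0.095 m and z of done3 in the frame of tray between 0 and 0.03 m and x of done4 in the frame of tray between -0.065 and 0.065 m and y of done4 in the frame of tray between -0.095 and 0.095 m and z of done4 in the frame of tray between 0 and 0.03 m and contact force between the fingers and fresh1 below 0.3 N and contact force between the fingers and fresh2 below 0.3 N and contact force between the fingers and fresh3 below 0.3 N and contact force between the fingers and done1 below 0.3 N and contact force between the fingers and done2 below 0.3 N and contact force between the fingers and done3 below 0.3 N and contact force between the fingers and done4 below 0.3 N), for 0.3 s.
2. then the timer is wound past its top mark (value of joint timer_dial above 2.84 rad), for 0.1 s.
3. then the timer is turned back down so that the pointer meets the brass rider (horizontal distance between dial_pointer and rider_mark below 0.005 m), for 0.3 s.
At the end, for the whole second after the job is handed in: Each fresh plug upright in a rack hole with its foot on the hole's floor (within 4 mm of fully home), each finished plug within the tray's walls, all at rest; the dial's pointer within 5 mm (0.11 rad, about 2 1/2 minutes) of the brass rider after having been past the top mark (x of fresh1 in the frame of rack between -0.005 and 0.005 m and y of fresh1 in the frame of rack between -0.08 and 0.08 m and z of fresh1 in the frame of rack between 0.008 and 0.019 m and angle between each of fresh1, fresh2, fresh3's own z axis and vertical below 0.12 rad and x of fresh2 in the frame of rack between -0.005 and 0.005 m and y of fresh2 in the frame of rack between -0.08 and 0.08 m and z of fresh2 in the frame of rack between 0.008 and 0.019 m and x of fresh3 in the frame of rack between -0.005 and 0.005 m and y of fresh3 in the frame of rack between -0.08 and 0.08 m and z of fresh3 in the frame of rack between 0.008 and 0.019 m and x of done1 in the frame of tray between -0.065 and 0.065 m and y of done1 in the frame of tray between -0.095 and 0.095 m and z of done1 in the frame of tray between 0 and 0.03 m and x of done2 in the frame of tray between -0.065 and 0.065 m and y of done2 in the frame of tray between -0.095 and 0.095 m and z of done2 in the frame of tray between 0 and 0.03 m and x of done3 in the frame of tray between -0.065 and 0.065 m and y of done3 in the frame of tray between -0.095 and 0.095 m and z of done3 in the frame of tray between 0 and 0.03 m and x of done4 in the frame of tray between -0.065 and 0.065 m and y of done4 in the frame of tray between -0.095 and 0.095 m and z of done4 in the frame of tray between 0 and 0.03 m and linear speed of each of fresh1, fresh2, fresh3, done1, done2, done3, done4 below 0.02 m/s and horizontal distance between dial_pointer and rider_mark below 0.005 m and velocity of joint timer_dial between -0.05 and 0.05 rad/s); the robot touches nothing.
It fails at once if a bystander (safe knob, battery cover, lens, screwdriver, can, battery, key fob) moved more than 40 mm (distance of any of handle_knob, battery_cover, lens, screwdriver, lube_can, battery, fob from where it was at the start of the episode above 0.04 m).
It fails at once if the brass rider is shifted (distance of rider_mark from where it was at the start of the episode above 0.004 m).
Of fresh1, fresh2, fresh3 only 2 to 3 are there at a start; the rules pass over those that are not, and their reading is None.
Of done1, done2, done3, done4 only 2 to 3 are there at a start; the rules pass over those that are not, and their reading is None.
At some moment in a run one of fresh1, fresh2, fresh3, tray may be knocked a few centimetres aside while the robot is not near it.
It also fails if it takes over 210 s, if anything falls off the work surface, if the arm or the gripper's body presses on something with over 40 N, if the wrist force passes 120 N, or if a joint passes its speed limit or range.

## Working session

There is one attempt and no reset: what is moved stays moved. The work goes in short steps, Python scripts to look and compute and a tool call to move; the robot and the scene stay as the last step left them, time stands still between calls to the robot, and variables do not carry over. Pictures are saved under pics/ and viewed, at most 14 in all, crops included, and the job is handed in when it is done.

Besides the shell and the picture viewer there is one more tool, called after ">>>" in YAML: its name, and indented under it one key for each argument. apply_moves: Moves the arm, as the interface text tells. Its arguments: {"type":"object","properties":{"motion":{"type":"array"},"gripper":{"type":"number"},"grip_force":{"type":"number"}},"required":["motion"]}

```bash
mkdir -p pics
cat > h.py <<'E'
import numpy as np, cv2
from station import arm, cams, workorder
from scipy.spatial.transform import Rotation as R
def q2R(q): return R.from_quat([q[1],q[2],q[3],q[0]]).as_matrix()
def grab(name):
    o=arm.get_obs(); f=cams.grab_frame(name)
    if name=='wrist':
        T=np.eye(4);T[:3,:3]=q2R(o['ee_rot']);T[:3,3]=o['position']; M=T@np.array(f['mount'])
        f['Rw'],f['t']=M[:3,:3],M[:3,3]
    else:
        a=np.array(f['attitude']); f['Rw']=a if a.shape==(3,3) else q2R(a); f['t']=np.array(f['xyz'])
    f['K']=np.array(f['camera_matrix']); return f
def save(f,n): cv2.imwrite(n,f['pixels'][:,:,::-1])
def ray(f,u,v):
    d=np.linalg.inv(f['K'])@np.array([u,v,1.]); return f['Rw']@np.array([d[0],-d[1],-d[2]])
def onplane(f,u,v,z):
    d=ray(f,u,v); return f['t']+d*(z-f['t'][2])/d[2]
def pt(f,u,v):
    return f['t']+ray(f,u,v)*f['depth'][int(v),int(u)]
def cloud(f):
    h,w=f['depth'].shape; u,v=np.meshgrid(np.arange(w),np.arange(h))
    d=np.linalg.inv(f['K'])@np.stack([u.ravel(),v.ravel(),np.ones(u.size)])
    d=(f['Rw']@(d*np.array([[1],[-1],[-1]]))).T
    return (f['t']+d*f['depth'].reshape(-1,1)).reshape(h,w,3)
def proj(f,p):
    c=f['Rw'].T@(np.array(p)-f['t']); x=f['K']@np.array([c[0],-c[1],-c[2]]); return x[:2]/x[2]
E
python3 - <<'E'
from h import *
o=arm.get_obs(); print({k:np.round(v,3) for k,v in o.items()})
for n in ['scene','side','wrist']:
    f=grab(n); save(f,f'pics/{n}0.png'); print(n,f['t'].round(3),f['Rw'].round(3).tolist(),f['K'].round(1).tolist(),[k for k in f])
E
```

```text
{'clock': np.float64(0.0), 'q': array([-1.414,  0.131,  1.489, -0.   ,  1.523, -0.085]), 'qd': array([ 0.002, -0.001,  0.001,  0.001, -0.001, -0.002]), 'joint_torque': array([ 1.0000e-03, -5.5983e+01, -4.9177e+01,  7.7000e-02,  3.6000e-02,
       -0.0000e+00]), 'position': array([ 0.144, -0.582,  0.19 ]), 'ee_rot': array([-0.001,  0.993,  0.121, -0.   ]), 'contact_force': array([ 0.131, -0.812,  0.214]), 'moment': array([-0.081,  0.017,  0.003]), 'finger_force': np.float64(0.0), 'grip_width': np.float64(0.093)}
scene [0.899 0.476 0.762] [[-0.841, -0.423, 0.337], [0.541, -0.652, 0.531], [-0.005, 0.629, 0.777]] [[374.0, 0.0, 258.9], [0.0, 374.0, 188.4], [0.0, 0.0, 1.0]] ['pixels', 'depth', 'camera_matrix', 'xyz', 'attitude', 'Rw', 't', 'K']
side [-0.001  0.585  0.681] [[-0.677, 0.447, -0.585], [-0.736, -0.397, 0.548], [0.013, 0.802, 0.597]] [[373.5, 0.0, 256.2], [0.0, 373.5, 185.6], [0.0, 0.0, 1.0]] ['pixels', 'depth', 'camera_matrix', 'xyz', 'attitude', 'Rw', 't', 'K']
wrist [ 0.208 -0.566  0.384] [[0.24, 0.942, 0.236], [-0.971, 0.233, 0.057], [-0.001, -0.243, 0.97]] [[313.4, 0.0, 255.0], [0.0, 313.4, 188.5], [0.0, 0.0, 1.0]] ['pixels', 'depth', 'camera_matrix', 'mount', 'Rw', 't', 'K']
```

View pics/scene0.png

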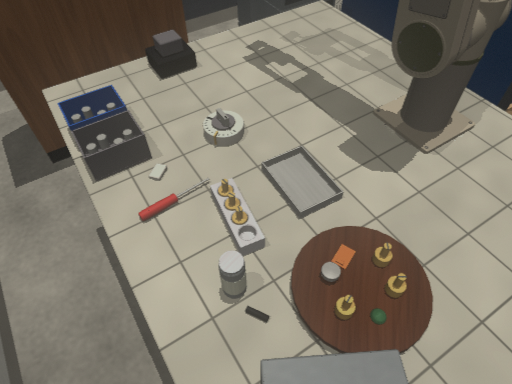

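View pics/side0.png

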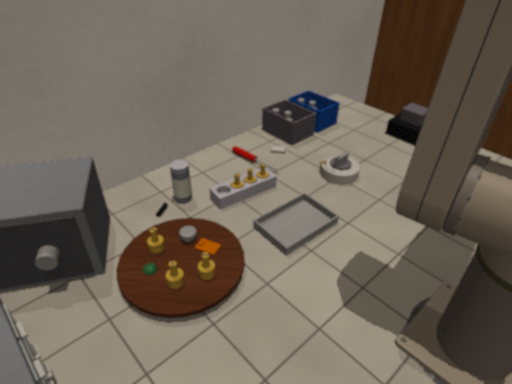

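The scene view shows three fresh plugs on the turntable, at (383,256), (397,286) and (345,307). Three done plugs stand in the rack at (225,188), (231,202) and (239,215), with an empty hole at (247,235). The tray is at (301,181) and the timer at (223,127). The side view agrees.

```bash
cat > m0.py <<'E'
from h import *
for n in ['scene','side']:
    f=grab(n); P=cloud(f); hsv=cv2.cvtColor(f['pixels'],cv2.COLOR_RGB2HSV)
    ok=(f['depth']>0)
    m=(hsv[...,0]>=17)&(hsv[...,0]<34)&(hsv[...,1]>130)&(hsv[...,2]>60)&ok&(P[...,2]>0.02)&(P[...,2]<0.11)&(P[...,0]>.2)
    k,l,s,c=cv2.connectedComponentsWithStats(m.astype(np.uint8))
    print(n)
    for i in range(1,k):
        if s[i,4]<15: continue
        q=P[l==i]; z=np.percentile(q[:,2],97); t=q[q[:,2]>z-.012]
        print('brass px',c[i].round(),s[i,4],'ztop',z.round(3),'topxy',t[:,:2].mean(0).round(3),'rng',(t.max(0)-t.min(0)).round(3))
    for nm,mm in [('gray',(hsv[...,1]<60)&ok)]:
        for lab,lo,hi,x in [('rackTop',.036,.043,None),('timer',.033,.039,None),('trayrim',.022,.031,None)]:
            m2=mm&(P[...,2]>lo)&(P[...,2]<hi)&(P[...,0]>.25)&(P[...,0]<.8)
            m2=cv2.morphologyEx(m2.astype(np.uint8),cv2.MORPH_CLOSE,np.ones((3,3)))
            k,l,s,c=cv2.connectedComponentsWithStats(m2)
            for i in range(1,k):
                if s[i,4]<80: continue
                q=P[(l==i)&ok][:,:2].astype(np.float32); r=cv2.minAreaRect(q)
                print(lab,s[i,4],np.round(r[0],3),np.round(r[1],3),round(r[2],1),c[i].round())
E
python3 m0.py
```

```text
scene
brass px [352. 305.] 22 ztop 0.059 topxy [0.6   0.336] rng [0.014 0.008 0.003]
rackTop 96 [ 0.535 -0.637] [0.059 0.151] 65.9 [174.  64.]
rackTop 573 [ 0.54  -0.283] [0.115 0.117] 88.3 [223. 125.]
rackTop 993 [0.669 0.008] [0.198 0.061] 82.0 [237. 215.]
timer 561 [ 0.539 -0.284] [0.119 0.116] 64.5 [223. 126.]
timer 234 [0.678 0.068] [0.077 0.06 ] 84.0 [245. 233.]
trayrim 106 [ 0.531 -0.636] [0.046 0.145] 70.9 [175.  67.]
trayrim 96 [ 0.559 -0.246] [0.038 0.11 ] 64.1 [224. 137.]
trayrim 507 [ 0.468 -0.001] [0.193 0.131] 86.8 [302. 179.]
side
brass px [262. 172.] 77 ztop 0.075 topxy [ 0.655 -0.053] rng [0.013 0.008 0.011]
brass px [250. 177.] 76 ztop 0.075 topxy [ 0.661 -0.01 ] rng [0.007 0.009 0.012]
brass px [237. 182.] 82 ztop 0.076 topxy [0.667 0.036] rng [0.009 0.007 0.013]
brass px [155. 241.] 323 ztop 0.092 topxy [0.607 0.332] rng [0.015 0.015 0.013]
brass px [206. 267.] 366 ztop 0.093 topxy [0.467 0.29 ] rng [0.015 0.016 0.013]
brass px [174. 275.] 392 ztop 0.092 topxy [0.492 0.355] rng [0.016 0.015 0.013]
rackTop 381 [ 0.536 -0.281] [0.108 0.111] 33.3 [341. 166.]
rackTop 504 [0.667 0.009] [0.2   0.066] 82.0 [241. 184.]
rackTop 288 [0.691 0.54 ] [0.206 0.025] 68.3 [ 51. 272.]
timer 370 [ 0.534 -0.278] [0.115 0.115] 28.1 [341. 167.]
timer 313 [0.666 0.009] [0.2   0.065] 80.6 [243. 186.]
timer 234 [0.691 0.541] [0.206 0.013] 64.5 [ 51. 273.]
trayrim 98 [ 0.522 -0.25 ] [0.117 0.051] 26.3 [338. 175.]
trayrim 174 [0.641 0.021] [0.202 0.056] 65.6 [244. 191.]
trayrim 482 [0.466 0.001] [0.193 0.133] 86.7 [296. 220.]
trayrim 389 [0.706 0.487] [0.131 0.277] 12.1 [ 61. 271.]
```

```bash
cat > plan.py <<'E'
import sys; from h import *
def yaw(): 
    M=q2R(arm.get_obs()['ee_rot']); return np.arctan2(M[1,0],M[0,0])
def plan(wps,start=None):
    """wps: list of (x,y,z,psi,nrows). prints rounded rows in tool axes"""
    if start is None: p=np.array(arm.get_obs()['position']); a=yaw()
    else: p=np.array(start[:3],float); a=start[3]
    n=0
    for x,y,z,ps,k in wps:
        for i in range(k):
            d=(np.array([x,y,z])-p)/(k-i); w=-(ps-a)/(k-i)
            c,s=np.cos(a),np.sin(a)
            M=np.array([[c,s,0],[s,-c,0],[0,0,-1]]).T
            t=np.round(M.T@d if 0 else np.array([c*d[0]+s*d[1], s*d[0]-c*d[1], -d[2]]),4); w=round(w,3)
            p=p+np.array([c*t[0]+s*t[1], s*t[0]-c*t[1], -t[2]]); a=a-w
            n+=1; print(n,t.tolist(),w,' |t|',round(float(np.linalg.norm(t)),3))
    print('end',p.round(4),round(a,4))
E
python3 - <<'E'
from plan import *
plan([(0.668,0.0085,0.2,1.431,24)])
E
```

```text
1 [0.0271, -0.0187, -0.0004] -0.05  |t| 0.033
2 [0.028, -0.0173, -0.0004] -0.05  |t| 0.033
3 [0.0288, -0.0159, -0.0004] -0.05  |t| 0.033
4 [0.0296, -0.0144, -0.0004] -0.049  |t| 0.033
5 [0.0303, -0.0129, -0.0004] -0.05  |t| 0.033
6 [0.0309, -0.0114, -0.0004] -0.049  |t| 0.033
7 [0.0314, -0.0099, -0.0004] -0.05  |t| 0.033
8 [0.0318, -0.0083, -0.0004] -0.049  |t| 0.033
9 [0.0322, -0.0067, -0.0004] -0.05  |t| 0.033
10 [0.0325, -0.0051, -0.0004] -0.049  |t| 0.033
11 [0.0327, -0.0035, -0.0004] -0.05  |t| 0.033
12 [0.0329, -0.0019, -0.0004] -0.049  |t| 0.033
13 [0.0329, -0.0003, -0.0004] -0.05  |t| 0.033
14 [0.0329, 0.0014, -0.0004] -0.049  |t| 0.033
15 [0.0328, 0.003, -0.0004] -0.05  |t| 0.033
16 [0.0326, 0.0046, -0.0004] -0.049  |t| 0.033
17 [0.0323, 0.0062, -0.0004] -0.05  |t| 0.033
18 [0.032, 0.0078, -0.0004] -0.049  |t| 0.033
19 [0.0315, 0.0094, -0.0004] -0.05  |t| 0.033
20 [0.031, 0.0109, -0.0004] -0.049  |t| 0.033
21 [0.0305, 0.0125, -0.0004] -0.05  |t| 0.033
22 [0.0298, 0.0139, -0.0004] -0.049  |t| 0.033
23 [0.0291, 0.0154, -0.0004] -0.05  |t| 0.033
24 [0.0283, 0.0169, -0.0005] -0.049  |t| 0.033
end [0.668  0.0085 0.2   ] 1.4308
```

>>> apply_moves:
  motion:
    - {"xyz": [0.027,-0.019,0],"rot": [0,0,-0.05]}
    - {"xyz": [0.028,-0.017,0],"rot": [0,0,-0.05]}
    - {"xyz": [0.029,-0.016,0],"rot": [0,0,-0.05]}
    - {"xyz": [0.03,-0.014,-0.002],"rot": [0,0,-0.05]}
    - {"xyz": [0.03,-0.013,-0.002],"rot": [0,0,-0.05]}
    - {"xyz": [0.031,-0.011,-0.002],"rot": [0,0,-0.05]}
    - {"xyz": [0.031,-0.01,-0.002],"rot": [0,0,-0.05]}
    - {"xyz": [0.032,-0.008,-0.002],"rot": [0,0,-0.05]}
  gripper: 0.4
  grip_force: 15

```text
clock: 0.92
position: [0.3195, -0.3848, 0.2009]
ee_rot: [0.0, 0.949, 0.317, 0.0]
contact_force: [-0.5, -0.7, -0.1]
grip_width: 0.056
finger_force: 0.0
```

>>> apply_moves:
  motion:
    - {"xyz": [0.032,-0.007,0],"rot": [0,0,-0.05]}
    - {"xyz": [0.033,-0.005,0],"rot": [0,0,-0.05]}
    - {"xyz": [0.033,-0.004,0],"rot": [0,0,-0.05]}
    - {"xyz": [0.033,-0.002,0],"rot": [0,0,-0.05]}
    - {"xyz": [0.033,0,0],"rot": [0,0,-0.05]}
    - {"xyz": [0.033,0.001,0],"rot": [0,0,-0.05]}
    - {"xyz": [0.033,0.003,0],"rot": [0,0,-0.05]}
    - {"xyz": [0.033,0.005,0],"rot": [0,0,-0.05]}

```text
clock: 1.58
position: [0.4943, -0.1854, 0.2009]
ee_rot: [0.0, 0.867, 0.499, 0.0]
contact_force: [1.3, -0.4, -0.2]
grip_width: 0.0558
finger_force: 0.0
```

>>> apply_moves:
  motion:
    - {"xyz": [0.032,0.006,0],"rot": [0,0,-0.05]}
    - {"xyz": [0.032,0.008,0],"rot": [0,0,-0.05]}
    - {"xyz": [0.032,0.009,0],"rot": [0,0,-0.05]}
    - {"xyz": [0.031,0.011,0],"rot": [0,0,-0.05]}
    - {"xyz": [0.03,0.013,0],"rot": [0,0,-0.05]}
    - {"xyz": [0.03,0.014,0],"rot": [0,0,-0.05]}
    - {"xyz": [0.029,0.015,0],"rot": [0,0,-0.05]}
    - {"xyz": [0.028,0.017,0],"rot": [0,0,-0.04]}

```text
clock: 2.25
position: [0.6672, 0.0126, 0.2006]
ee_rot: [-0.0, 0.754, 0.657, -0.0]
contact_force: [0.5, -0.5, 0.4]
grip_width: 0.0558
finger_force: 0.0
```

```bash
cat > look.py <<'E'
from plan import *
def look(name='wrist',png=None,zlo=.06,zhi=.11):
    f=grab(name); P=cloud(f); hsv=cv2.cvtColor(f['pixels'],cv2.COLOR_RGB2HSV); ok=f['depth']>0
    if png: save(f,png)
    m=((hsv[...,0]>=12)&(hsv[...,0]<36)&(hsv[...,1]>90)&ok&(P[...,2]>zlo)&(P[...,2]<zhi)).astype(np.uint8)
    k,l,s,c=cv2.connectedComponentsWithStats(m)
    for i in range(1,k):
        if s[i,4]<25: continue
        q=P[l==i]; z=np.percentile(q[:,2],90); mm=(l==i)&(P[...,2]>z-.004)
        pts=np.argwhere(mm)[:,::-1].astype(np.float32); (u,v),r=cv2.minEnclosingCircle(pts)
        print(name,'top px',round(u),round(v),'r',round(r,1),'z',z.round(4),'xy',onplane(f,u,v,z)[:2].round(4),'mean',P[mm][:,:2].mean(0).round(4))
    return f,P,hsv
E
python3 - <<'E'
from look import *
print(yaw())
f,P,hsv=look(png='pics/w1.png')
m=((P[...,2]>.036)&(P[...,2]<.044)&(f['depth']>0)&(hsv[...,1]<70)).astype(np.uint8)
k,l,s,c=cv2.connectedComponentsWithStats(m)
for i in range(1,k):
    if s[i,4]>500:
        r=cv2.minAreaRect(P[l==i][:,:2].astype(np.float32)); print('rack',s[i,4],r,c[i], P[l==i][:,2].mean())
# can
m=(P[...,2]>.1)&(P[...,2]<.14)&(f['depth']>0); print('tall',m.sum(),P[m].mean(0) if m.any() else '')
E
```

```text
1.4345645984680466
wrist top px 256 158 r 7.9 z 0.0759 xy [0.671  0.0318] mean [0.6708 0.032 ]
wrist top px 256 199 r 7.5 z 0.0759 xy [ 0.6646 -0.0123] mean [ 0.6647 -0.0124]
wrist top px 256 238 r 6.9 z 0.0759 xy [ 0.6582 -0.0561] mean [ 0.6583 -0.0564]
rack 5099 ((0.6677360534667969, 0.008894160389900208), (0.19680121541023254, 0.060183607041835785), 81.97124481201172) [256.25691312 163.68935085] 0.039941787502519935
tall 1506 [0.75607643 0.1442516  0.1160703 ]
```

View pics/w1.png

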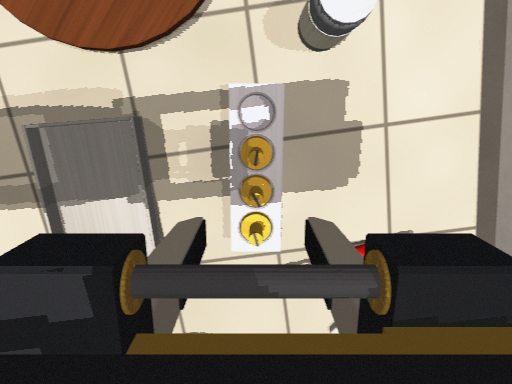

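The wrist view shows plugs at (256,153), (256,190) and (256,228), and the empty hole at (257,112). Positions are good, so I'll pick the plug in hole 1.

>>> apply_moves:
  motion:
    - {"xyz": [-0.024,0,0],"rot": [0,0,0]}
    - {"xyz": [-0.024,0,0.01],"rot": [0,0,0]}
    - {"xyz": [-0.0215,0,0.03],"rot": [0,0,0]}
    - {"xyz": [0,0,0.03],"rot": [0,0,0]}
    - {"xyz": [0,0,0.03],"rot": [0,0,0]}
    - {"xyz": [0,0,0.03],"rot": [0,0,0]}
    - {"xyz": [0,0,0.02],"rot": [0,0,0]}
    - {"xyz": [0,0,0.003],"rot": [0,0,0]}

```text
clock: 2.97
position: [0.6527, -0.0573, 0.0419]
ee_rot: [-0.003, 0.755, 0.656, -0.003]
contact_force: [-2.1, 0.3, -0.5]
grip_width: 0.0557
finger_force: 0.0
```

>>> apply_moves:
  motion:
    - {"xyz": [0,0,0],"rot": [0,0,0]}
    - {"xyz": [0,0,0],"rot": [0,0,0]}
    - {"xyz": [0,0,0],"rot": [0,0,0]}
    - {"xyz": [0,0,0],"rot": [0,0,0]}
    - {"xyz": [0,0,0],"rot": [0,0,0]}
    - {"xyz": [0,0,-0.02],"rot": [0,0,0]}
    - {"xyz": [0,0,-0.03],"rot": [0,0,0]}
    - {"xyz": [0,0,-0.03],"rot": [0,0,0]}
  gripper: 1
  grip_force: 20

```text
clock: 3.63
position: [0.6559, -0.0576, 0.1283]
ee_rot: [-0.001, 0.754, 0.656, -0.001]
contact_force: [0.5, 0.7, 0.9]
grip_width: 0.0072
finger_force: 0.0
```

Run:
```python
from look import *
o=arm.get_obs(); print(o['position'].round(4),yaw(),o['grip_width'],o['finger_force'],o['clock'])
look('side');look('scene',zlo=.05)
f,P,h=look(png='pics/w2.png')
```

```text
[ 0.6559 -0.0576  0.1283] 1.4318520358056328 0.007191892128690086 0.0 3.6333
side top px 400 46 r 23.4 z 0.1046 xy [ 0.9645 -1.3357] mean [ 0.9592 -1.3265]
side top px 250 170 r 2.5 z 0.0753 xy [ 0.6619 -0.011 ] mean [ 0.6632 -0.0118]
side top px 237 174 r 2.2 z 0.0761 xy [0.6686 0.0323] mean [0.6683 0.033 ]
side top px 153 230 r 3.4 z 0.0925 xy [0.6086 0.332 ] mean [0.6089 0.3317]
side top px 206 256 r 3.8 z 0.0928 xy [0.4654 0.2906] mean [0.4676 0.2895]
side top px 172 264 r 3.8 z 0.0929 xy [0.4927 0.354 ] mean [0.4936 0.3536]
scene top px 11 2 r 11.3 z 0.0819 xy [ 0.9134 -1.314 ] mean [ 0.9215 -1.3266]
scene top px 223 182 r 1.8 z 0.0745 xy [ 0.6629 -0.0559] mean [ 0.6638 -0.0548]
scene top px 230 195 r 2.7 z 0.0752 xy [ 0.6671 -0.0126] mean [ 0.6685 -0.0115]
scene top px 238 209 r 3.2 z 0.076 xy [0.6733 0.032 ] mean [0.6726 0.0308]
scene top px 386 246 r 3.8 z 0.0906 xy [0.4712 0.2883] mean [0.4717 0.2879]
scene top px 401 277 r 4.3 z 0.0915 xy [0.4969 0.3522] mean [0.4976 0.3522]
scene top px 348 299 r 4.5 z 0.0916 xy [0.6122 0.3305] mean [0.6124 0.3304]
wrist top px 247 78 r 9.7 z 0.0757 xy [0.668  0.0324] mean [0.6666 0.0327]
wrist top px 253 79 r 10.2 z 0.0761 xy [0.6724 0.0307] mean [0.6742 0.0305]
wrist top px 253 137 r 9.7 z 0.076 xy [ 0.6659 -0.0126] mean [ 0.6679 -0.0117]
wrist top px 248 138 r 8.7 z 0.0759 xy [ 0.6625 -0.0137] mean [ 0.6606 -0.0144]
wrist top px 251 191 r 9.3 z 0.0759 xy [ 0.6582 -0.0568] mean [ 0.6582 -0.0569]
```

View pics/w2.png

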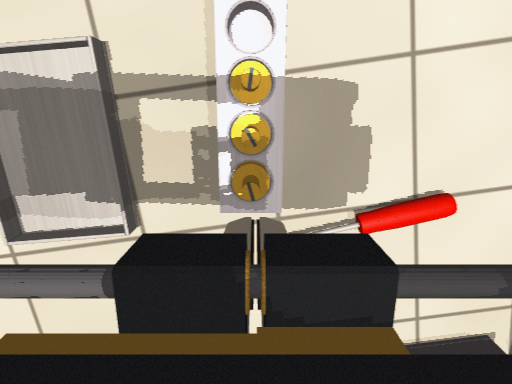

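The plug is still seated at (251,182), because the fingers close slowly (about 75 mm/s). I'll retry from a narrower opening with longer dwell.

>>> apply_moves:
  motion:
    - {"xyz": [0,0.0015,0],"rot": [0,0,0]}
    - {"xyz": [0,0.001,0],"rot": [0,0,0]}
    - {"xyz": [0,0,0],"rot": [0,0,0]}
    - {"xyz": [0,0,0.015],"rot": [0,0,0]}
    - {"xyz": [0,0,0.03],"rot": [0,0,0]}
    - {"xyz": [0,0,0.025],"rot": [0,0,0]}
    - {"xyz": [0,0,0.01],"rot": [0,0,0]}
    - {"xyz": [0,0,0],"rot": [0,0,0]}
  gripper: 0.65

```text
clock: 4.45
position: [0.6556, -0.0575, 0.0428]
ee_rot: [-0.003, 0.755, 0.656, -0.003]
contact_force: [0.3, -0.2, -1.3]
grip_width: 0.0325
finger_force: 0.0
```

>>> apply_moves:
  motion:
    - {"xyz": [0,0,0],"rot": [0,0,0]}
    - {"xyz": [0,0,0],"rot": [0,0,0]}
    - {"xyz": [0,0,0],"rot": [0,0,0]}
    - {"xyz": [0,0,0],"rot": [0,0,0]}
    - {"xyz": [0,0,0],"rot": [0,0,0]}
    - {"xyz": [0,0,-0.02],"rot": [0,0,0]}
    - {"xyz": [0,0,-0.03],"rot": [0,0,0]}
    - {"xyz": [0,0,-0.03],"rot": [0,0,0]}
  gripper: 1
  grip_force: 20

```text
clock: 5.12
position: [0.6582, -0.058, 0.1279]
ee_rot: [-0.001, 0.755, 0.656, -0.001]
contact_force: [-0.4, -0.4, 0.8]
grip_width: 0.0003
finger_force: 0.0
```

Run:
```python
from look import *
o=arm.get_obs(); print(o['position'].round(4),yaw(),o['grip_width'],o['finger_force'],o['clock'])
f,P,h=look(png='pics/w3.png')
print(np.round(f['mount'],4))
f=look('side')[0]
g=f['pixels'][120:220,200:300]; cv2.imwrite('pics/s3.png',cv2.resize(g,(600,600),interpolation=cv2.INTER_CUBIC)[:,:,::-1])
```

```text
[ 0.6582 -0.058   0.1279] 1.431728533956865 0.00034733203199381174 0.0 5.1167
wrist top px 252 76 r 9.8 z 0.0759 xy [0.6678 0.0325] mean [0.6666 0.0328]
wrist top px 258 78 r 10.3 z 0.0759 xy [0.6728 0.0307] mean [0.6742 0.0304]
wrist top px 257 137 r 10.3 z 0.0759 xy [ 0.6657 -0.0121] mean [ 0.6678 -0.0116]
wrist top px 252 140 r 8.9 z 0.076 xy [ 0.6616 -0.0139] mean [ 0.6605 -0.0144]
wrist top px 255 193 r 9.7 z 0.0758 xy [ 0.6581 -0.0567] mean [ 0.6581 -0.0569]
[[ 1.000e-04  9.698e-01  2.437e-01  6.690e-02]
 [ 1.000e+00 -1.000e-04 -3.000e-04 -4.000e-04]
 [-2.000e-04  2.437e-01 -9.698e-01 -1.939e-01]
 [ 0.000e+00  0.000e+00  0.000e+00  1.000e+00]]
side top px 400 48 r 23.2 z 0.105 xy [ 0.9545 -1.3185] mean [ 0.9483 -1.3266]
side top px 262 165 r 1.8 z 0.0758 xy [ 0.6546 -0.0536] mean [ 0.6559 -0.0542]
side top px 250 169 r 2.2 z 0.0762 xy [ 0.6628 -0.0118] mean [ 0.663  -0.0117]
side top px 237 174 r 2.2 z 0.0755 xy [0.6692 0.0318] mean [0.6685 0.0331]
side top px 153 230 r 3.4 z 0.0926 xy [0.6087 0.3319] mean [0.6093 0.3314]
side top px 206 256 r 3.8 z 0.0925 xy [0.4655 0.2905] mean [0.4678 0.2893]
side top px 172 264 r 3.8 z 0.0928 xy [0.4927 0.354 ] mean [0.4937 0.3535]
```

View pics/s3.png

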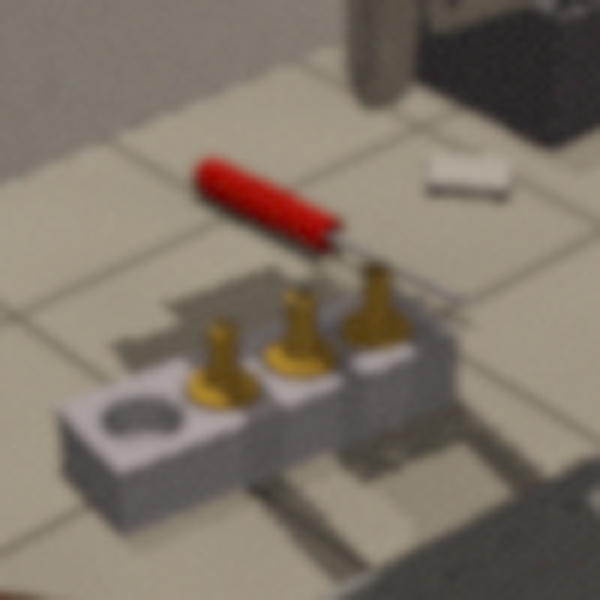

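All three plugs are still seated, in the side crop at (222,350), (300,330) and (378,305). This time I'll close without lifting and check the grip.

>>> apply_moves:
  motion:
    - {"xyz": [0,0,0],"rot": [0,0,0]}
    - {"xyz": [0,0,0],"rot": [0,0,0]}
    - {"xyz": [0,0,0],"rot": [0,0,0]}
    - {"xyz": [0,0,0.015],"rot": [0,0,0]}
    - {"xyz": [0,0,0.025],"rot": [0,0,0]}
    - {"xyz": [0,0,0.025],"rot": [0,0,0]}
    - {"xyz": [0,0,0.015],"rot": [0,0,0]}
    - {"xyz": [0,0,0],"rot": [0,0,0]}
  gripper: 0.65

```text
clock: 5.88
position: [0.6548, -0.0574, 0.0415]
ee_rot: [-0.004, 0.755, 0.656, -0.003]
contact_force: [-0.6, -0.0, -1.4]
grip_width: 0.0323
finger_force: 0.0
```

>>> apply_moves:
  motion:
    - {"xyz": [0,0,0],"rot": [0,0,0]}
    - {"xyz": [0,0,0],"rot": [0,0,0]}
    - {"xyz": [0,0,0],"rot": [0,0,0]}
    - {"xyz": [0,0,0],"rot": [0,0,0]}
    - {"xyz": [0,0,0],"rot": [0,0,0]}
    - {"xyz": [0,0,0],"rot": [0,0,0]}
    - {"xyz": [0,0,0],"rot": [0,0,0]}
    - {"xyz": [0,0,0],"rot": [0,0,0]}
  gripper: 1
  grip_force: 20

```text
clock: 6.55
position: [0.6594, -0.0581, 0.0481]
ee_rot: [0.0, 0.755, 0.656, 0.0]
contact_force: [0.3, 0.4, 0.0]
grip_width: 0.0002
finger_force: 0.0
```

Run:
```python
from look import *
o=arm.get_obs(); print(o['position'].round(4),yaw(),o['grip_width'],o['finger_force'],o['clock'])
f,P,h=look(png='pics/w4.png')
print(proj(f,o['position']))
g=grab('scene'); p=proj(g,o['position']).astype(int); print(p)
a=g['pixels'][150:250,180:280]
im=np.hstack([cv2.resize(f['pixels'][150:300,180:330],(400,400)),cv2.resize(a,(400,400),interpolation=cv2.INTER_CUBIC)])
cv2.imwrite('pics/c4.png',im[:,:,::-1])
```

```text
[ 0.6594 -0.0581  0.0481] 1.4318085462738726 0.00024570618696142924 0.0 6.55
wrist top px 254 61 r 17.6 z 0.0759 xy [0.6708 0.0316] mean [0.6706 0.0315]
wrist top px 254 150 r 15.0 z 0.0758 xy [ 0.6651 -0.0125] mean [ 0.6678 -0.0112]
wrist top px 249 153 r 13.4 z 0.0759 xy [ 0.662  -0.0134] mean [ 0.6604 -0.0142]
wrist top px 254 224 r 6.3 z 0.0823 xy [ 0.6594 -0.051 ] mean [ 0.6601 -0.0505]
[255.54396667 215.57139868]
[224 188]
```

View pics/c4.png

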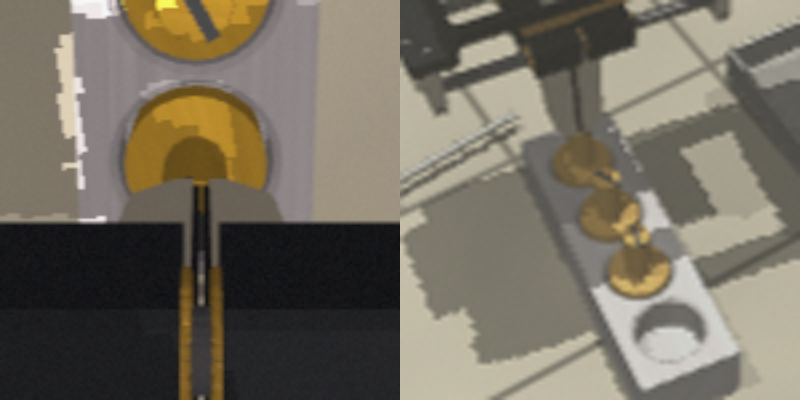

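The wrist crop shows the shaft at (195,160) disappearing under the fingertips at (200,180), and the scene crop shows the tips at about the shaft-top position. The true tip height needs checking against depth.

Run:
```python
from look import *
o=arm.get_obs(); print(o['position'].round(4), o['q'].round(4), o['ee_rot'].round(3))
f=grab('scene'); P=cloud(f)
for v in range(172,194,2): print(v,[P[v,u].round(3).tolist() for u in (221,224,227)])
f=grab('wrist');P=cloud(f)
for v in range(200,236,3): print(v,[(P[v,u].round(3).tolist(),round(float(f['depth'][v,u]),3)) for u in (245,254,265)])
```

```text
[ 0.6592 -0.0581  0.0479] [-0.1654  0.3959  1.4421  0.      1.3036 -0.0264] [-0.     0.754  0.656 -0.   ]
172 [[0.667, -0.051, 0.12], [0.66, -0.05, 0.116], [0.652, -0.051, 0.11]]
174 [[0.667, -0.053, 0.111], [0.659, -0.053, 0.105], [0.652, -0.051, 0.103]]
176 [[0.667, -0.053, 0.104], [0.66, -0.052, 0.1], [0.653, -0.051, 0.097]]
178 [[0.669, -0.051, 0.1], [0.66, -0.053, 0.093], [0.654, -0.051, 0.09]]
180 [[0.669, -0.052, 0.092], [0.662, -0.051, 0.088], [0.655, -0.049, 0.085]]
182 [[0.67, -0.05, 0.087], [0.662, -0.052, 0.079], [0.653, -0.055, 0.071]]
184 [[0.667, -0.06, 0.067], [0.663, -0.051, 0.073], [0.655, -0.052, 0.068]]
186 [[0.667, -0.062, 0.058], [0.663, -0.053, 0.065], [0.655, -0.052, 0.061]]
188 [[0.664, -0.069, 0.04], [0.663, -0.053, 0.057], [0.655, -0.054, 0.05]]
190 [[0.667, -0.064, 0.041], [0.663, -0.055, 0.047], [0.657, -0.05, 0.048]]
192 [[0.671, -0.058, 0.041], [0.664, -0.054, 0.041], [0.659, -0.048, 0.043]]
200 [([0.654, -0.048, 0.042], 0.208), ([0.659, -0.049, 0.041], 0.209), ([0.667, -0.05, 0.041], 0.209)]
203 [([0.653, -0.051, 0.041], 0.21), ([0.659, -0.05, 0.047], 
[... 358 characters left out ...]
 -0.051, 0.066], 0.186), ([0.659, -0.05, 0.07], 0.181), ([0.666, -0.056, 0.056], 0.195)]
218 [([0.655, -0.049, 0.077], 0.174), ([0.659, -0.05, 0.074], 0.177), ([0.666, -0.05, 0.078], 0.173)]
221 [([0.655, -0.048, 0.083], 0.168), ([0.659, -0.051, 0.077], 0.174), ([0.665, -0.05, 0.082], 0.169)]
224 [([0.655, -0.049, 0.087], 0.164), ([0.659, -0.051, 0.083], 0.168), ([0.665, -0.05, 0.087], 0.164)]
227 [([0.655, -0.048, 0.092], 0.159), ([0.659, -0.051, 0.088], 0.164), ([0.665, -0.05, 0.091], 0.16)]
230 [([0.655, -0.048, 0.096], 0.155), ([0.659, -0.05, 0.093], 0.159), ([0.665, -0.05, 0.096], 0.155)]
233 [([0.655, -0.048, 0.101], 0.151), ([0.659, -0.05, 0.096], 0.156), ([0.665, -0.05, 0.1], 0.151)]
```

The finger ends show at z ≈ 0.077 while the TCP reads 0.048. I'll open and measure the tip geometry in the wrist view at grasp opening.

>>> apply_moves:
  motion:
    - {"xyz": [0,0,-0.01],"rot": [0,0,0]}
    - {"xyz": [0,0,-0.02],"rot": [0,0,0]}
    - {"xyz": [0,0,-0.02],"rot": [0,0,0]}
    - {"xyz": [0,0,0],"rot": [0,0,0]}
    - {"xyz": [0,0,0],"rot": [0,0,0]}
    - {"xyz": [0,0,0],"rot": [0,0,0]}
    - {"xyz": [0,0,0],"rot": [0,0,0]}
    - {"xyz": [0,0,0],"rot": [0,0,0]}
  gripper: 0.65

```text
clock: 7.42
position: [0.6583, -0.058, 0.0964]
ee_rot: [-0.001, 0.755, 0.656, -0.001]
contact_force: [-0.3, 0.6, 0.2]
grip_width: 0.0328
finger_force: 0.0
```

Run:
```python
from look import *
o=arm.get_obs(); print(o['position'].round(4),o['grip_width'])
f=grab('wrist'); save(f,'pics/w5.png'); P=cloud(f); M=q2R(o['ee_rot']); T=(P-o['position'])@M   # tool coords
ok=(f['depth']>0)
near=ok&(f['depth']<.235)&(T[...,2]>-.12)&(T[...,2]<.02)
for s in (-1,1):
    m=near&(T[...,1]*s>0)&(abs(T[...,1])<.06)&(abs(T[...,0])<.03)
    q=T[m]; print(s,m.sum(),'z max',np.percentile(q[:,2],[50,90,97,99.5]).round(4)); t=q[q[:,2]>np.percentile(q[:,2],95)]; print(t.min(0).round(4),t.max(0).round(4))
f=grab('scene');P=cloud(f);T=(P-o['position'])@M
m=(abs(T[...,0])<.015)&(abs(T[...,1])<.05)&(T[...,2]<.0)&(T[...,2]>-.08)&(f['depth']>0); q=T[m]
h=np.histogram(q[:,2],bins=np.arange(-.08,.001,.005)); print(h[0],h[1].round(3))
```

```text
[ 0.6583 -0.058   0.0964] 0.03279194334168363
-1 2206 z max [-0.0689 -0.0402 -0.033  -0.0289]
[-0.0076 -0.0283 -0.035 ] [ 0.0097 -0.0011  0.0191]
1 2206 z max [-0.069  -0.0399 -0.0328 -0.0283]
[-0.0079  0.0018 -0.0349] [0.0095 0.0282 0.0199]
[27 30 27 28 26 27 19 27 20 11  6  0  0  0  0  0] [-0.08  -0.075 -0.07  -0.065 -0.06  -0.055 -0.05  -0.045 -0.04  -0.035
 -0.03  -0.025 -0.02  -0.015 -0.01  -0.005  0.   ]
```

The fingers actually end 28 mm behind the reported TCP, and both cameras agree. I'll use that offset from here.

>>> apply_moves:
  motion:
    - {"xyz": [0,0,0.015],"rot": [0,0,0]}
    - {"xyz": [0,0,0.02],"rot": [0,0,0]}
    - {"xyz": [0,0,0.02],"rot": [0,0,0]}
    - {"xyz": [0,0,0.015],"rot": [0,0,0]}
    - {"xyz": [0,0,0.005],"rot": [0,0,0]}
    - {"xyz": [0,0,0],"rot": [0,0,0]}
    - {"xyz": [0,0,0],"rot": [0,0,0]}
    - {"xyz": [0,0,0],"rot": [0,0,0]}
  gripper: 0.65

```text
clock: 8.18
position: [0.6604, -0.0583, 0.0243]
ee_rot: [0.001, 0.754, 0.656, 0.001]
contact_force: [0.9, -0.7, 0.9]
grip_width: 0.0326
finger_force: 0.0
```

>>> apply_moves:
  motion:
    - {"xyz": [0,0,0],"rot": [0,0,0]}
    - {"xyz": [0,0,0],"rot": [0,0,0]}
    - {"xyz": [0,0,0],"rot": [0,0,0]}
    - {"xyz": [0,0,0],"rot": [0,0,0]}
    - {"xyz": [0,0,0],"rot": [0,0,0]}
    - {"xyz": [0,0,-0.02],"rot": [0,0,0]}
    - {"xyz": [0,0,-0.03],"rot": [0,0,0]}
    - {"xyz": [0,0,-0.03],"rot": [0,0,0]}
  gripper: 1
  grip_force: 20

```text
clock: 8.85
position: [0.6577, -0.0579, 0.1018]
ee_rot: [-0.001, 0.755, 0.656, -0.001]
contact_force: [1.2, -0.4, -0.9]
grip_width: 0.0154
finger_force: 20.0
```

>>> apply_moves:
  motion:
    - {"xyz": [-0.0045,-0.038,0],"rot": [0,0,0]}
    - {"xyz": [-0.0045,-0.038,0],"rot": [0,0,0]}
    - {"xyz": [-0.005,-0.038,0],"rot": [0,0,0]}
    - {"xyz": [-0.005,-0.038,0],"rot": [0,0,0]}
    - {"xyz": [-0.0045,-0.0375,0.005],"rot": [0,0,0]}
    - {"xyz": [0,0,0.035],"rot": [0,0,0]}
    - {"xyz": [0,0,0.035],"rot": [0,0,0]}
    - {"xyz": [0,0,0.014],"rot": [0,0,0]}

```text
clock: 9.52
position: [0.4655, -0.0547, 0.0109]
ee_rot: [-0.001, 0.755, 0.656, -0.001]
contact_force: [-9.6, 0.3, 28.5]
grip_width: 0.016
finger_force: 20.0
```

>>> apply_moves:
  motion:
    - {"xyz": [0,0,0],"rot": [0,0,0]}
    - {"xyz": [0,0,0],"rot": [0,0,0]}
    - {"xyz": [0,0,0],"rot": [0,0,0]}
    - {"xyz": [0,0,0],"rot": [0,0,0]}
    - {"xyz": [0,0,-0.04],"rot": [0,0,0]}
    - {"xyz": [0,0,-0.04],"rot": [0,0,0]}
    - {"xyz": [0,0,-0.04],"rot": [0,0,0]}
    - {"xyz": [0,0,0],"rot": [0,0,0]}
  gripper: 0.65

```text
clock: 10.18
position: [0.4742, -0.0564, 0.1443]
ee_rot: [0.006, 0.754, 0.656, 0.004]
contact_force: [1.0, -0.7, 0.8]
grip_width: 0.0325
finger_force: 0.0
```

>>> apply_moves:
  motion:
    - {"xyz": [0.014,0.038,0],"rot": [0,0,0]}
    - {"xyz": [0.014,0.038,0],"rot": [0,0,0]}
    - {"xyz": [0.014,0.038,0],"rot": [0,0,0]}
    - {"xyz": [0.014,0.038,0],"rot": [0,0,0]}
    - {"xyz": [0.013,0.037,0],"rot": [0,0,0]}
    - {"xyz": [0,0,0],"rot": [0,0,0]}
    - {"xyz": [0,0,0],"rot": [0,0,0]}
    - {"xyz": [0,0,0.02],"rot": [0,0,0]}

```text
clock: 10.85
position: [0.6682, -0.0132, 0.1186]
ee_rot: [0.003, 0.754, 0.656, 0.002]
contact_force: [0.2, -0.4, 0.8]
grip_width: 0.0327
finger_force: 0.0
```

Run:
```python
from look import *
o=arm.get_obs(); print(o['position'].round(4),yaw(),o['grip_width'],o['clock'])
look(); look('scene',zlo=.03)
```

```text
[ 0.6682 -0.0132  0.1186] 1.432269953803005 0.03274070748674669 10.85
wrist top px 250 140 r 11.0 z 0.0759 xy [0.6707 0.0318] mean [0.6707 0.0318]
wrist top px 250 197 r 9.9 z 0.0759 xy [ 0.6645 -0.0121] mean [ 0.6647 -0.0123]
wrist top px 34 263 r 5.5 z 0.0647 xy [ 0.4707 -0.0475] mean [ 0.4688 -0.0475]
scene top px 12 3 r 12.9 z 0.0762 xy [ 0.9093 -1.3209] mean [ 0.9186 -1.3274]
scene top px 290 154 r 2.8 z 0.0642 xy [ 0.468  -0.0533] mean [ 0.4678 -0.0537]
scene top px 234 203 r 10.5 z 0.0731 xy [0.6724 0.0112] mean [0.6717 0.0176]
scene top px 386 247 r 4.3 z 0.0876 xy [0.4706 0.2877] mean [0.4727 0.2885]
scene top px 342 256 r 11.6 z 0.0394 xy [0.5362 0.2402] mean [0.5362 0.24  ]
scene top px 400 277 r 4.6 z 0.088 xy [0.4961 0.3518] mean [0.4978 0.3523]
scene top px 348 299 r 4.5 z 0.0909 xy [0.6119 0.3304] mean [0.6126 0.3305]
```

>>> apply_moves:
  motion:
    - {"xyz": [0,0,0.025],"rot": [0,0,0]}
    - {"xyz": [0,0,0.03],"rot": [0,0,0]}
    - {"xyz": [0,0,0.025],"rot": [0,0,0]}
    - {"xyz": [0,0,0.01],"rot": [0,0,0]}
    - {"xyz": [0,0,0],"rot": [0,0,0]}
    - {"xyz": [0,0,0],"rot": [0,0,0]}
    - {"xyz": [0,0,0],"rot": [0,0,0]}
    - {"xyz": [0,0,0],"rot": [0,0,0]}

```text
clock: 11.62
position: [0.6669, -0.0132, 0.0268]
ee_rot: [0.002, 0.755, 0.656, 0.001]
contact_force: [0.7, -0.2, 0.2]
grip_width: 0.0324
finger_force: 0.0
```

>>> apply_moves:
  motion:
    - {"xyz": [0,0,0],"rot": [0,0,0]}
    - {"xyz": [0,0,0],"rot": [0,0,0]}
    - {"xyz": [0,0,0],"rot": [0,0,0]}
    - {"xyz": [0,0,0],"rot": [0,0,0]}
    - {"xyz": [0,0,0],"rot": [0,0,0]}
    - {"xyz": [0,0,-0.02],"rot": [0,0,0]}
    - {"xyz": [0,0,-0.03],"rot": [0,0,0]}
    - {"xyz": [0,0,-0.03],"rot": [0,0,0]}
  gripper: 1
  grip_force: 20

```text
clock: 12.28
position: [0.6634, -0.0128, 0.1026]
ee_rot: [-0.002, 0.755, 0.656, -0.001]
contact_force: [0.4, -0.6, -1.5]
grip_width: 0.0156
finger_force: 20.0
```

>>> apply_moves:
  motion:
    - {"xyz": [-0.003,-0.0395,0],"rot": [0,0,0]}
    - {"xyz": [-0.003,-0.0395,0],"rot": [0,0,0]}
    - {"xyz": [-0.003,-0.0395,0],"rot": [0,0,0]}
    - {"xyz": [-0.003,-0.0395,0],"rot": [0,0,0]}
    - {"xyz": [-0.0025,-0.039,0.005],"rot": [0,0,0]}
    - {"xyz": [0,0,0.035],"rot": [0,0,0]}
    - {"xyz": [0,0,0.032],"rot": [0,0,0]}
    - {"xyz": [0,0,0.013],"rot": [0,0,0]}

```text
clock: 12.95
position: [0.4651, 0.0003, 0.0158]
ee_rot: [-0.001, 0.755, 0.656, -0.001]
contact_force: [-0.9, 0.7, -2.3]
grip_width: 0.0157
finger_force: 20.0
```

>>> apply_moves:
  motion:
    - {"xyz": [0,0,0],"rot": [0,0,0]}
    - {"xyz": [0,0,0],"rot": [0,0,0]}
    - {"xyz": [0,0,0],"rot": [0,0,0]}
    - {"xyz": [0,0,0],"rot": [0,0,0]}
    - {"xyz": [0,0,-0.04],"rot": [0,0,0]}
    - {"xyz": [0,0,-0.04],"rot": [0,0,0]}
    - {"xyz": [0,0,-0.04],"rot": [0,0,0]}
    - {"xyz": [0,0,0],"rot": [0,0,0]}
  gripper: 0.65

```text
clock: 13.62
position: [0.474, -0.0007, 0.1495]
ee_rot: [0.006, 0.754, 0.656, 0.005]
contact_force: [1.6, -0.3, 0.6]
grip_width: 0.0325
finger_force: 0.0
```

>>> apply_moves:
  motion:
    - {"xyz": [0.012,0.0395,0],"rot": [0,0,0]}
    - {"xyz": [0.012,0.0395,0],"rot": [0,0,0]}
    - {"xyz": [0.012,0.0395,0],"rot": [0,0,0]}
    - {"xyz": [0.012,0.0395,0],"rot": [0,0,0]}
    - {"xyz": [0.011,0.0395,0],"rot": [0,0,0]}
    - {"xyz": [0,0,0],"rot": [0,0,0]}
    - {"xyz": [0,0,0],"rot": [0,0,0]}
    - {"xyz": [0,0,0.02],"rot": [0,0,0]}

```text
clock: 14.28
position: [0.6749, 0.031, 0.1236]
ee_rot: [0.002, 0.754, 0.656, 0.003]
contact_force: [-0.3, -0.2, 0.9]
grip_width: 0.0324
finger_force: 0.0
```

Run:
```python
from look import *
o=arm.get_obs(); print(o['position'].round(4),yaw(),o['grip_width'],o['clock'])
look(); look('scene',zlo=.03); o=arm.get_obs(); print(o['position'].round(4),o['q'].round(3))
```

```text
[0.6749 0.031  0.1236] 1.4320333622798147 0.03241969622858078 14.2833
wrist top px 250 195 r 9.8 z 0.0759 xy [0.6708 0.0325] mean [0.6709 0.0322]
wrist top px 24 256 r 9.0 z 0.065 xy [0.4678 0.0024] mean [0.4678 0.0022]
wrist top px 18 258 r 6.4 z 0.0645 xy [0.4615 0.0007] mean [ 4.592e-01 -1.000e-04]
wrist top px 40 312 r 6.9 z 0.0648 xy [ 0.4636 -0.0536] mean [ 0.4614 -0.0546]
scene top px 14 3 r 14.3 z 0.0759 xy [ 0.9043 -1.3186] mean [ 0.9178 -1.3268]
scene top px 290 154 r 2.7 z 0.0646 xy [ 0.4677 -0.0538] mean [ 0.4681 -0.0538]
scene top px 302 167 r 3.0 z 0.0632 xy [0.466 0.   ] mean [0.4662 0.0009]
scene top px 238 210 r 3.5 z 0.0725 xy [0.6719 0.0315] mean [0.6728 0.0333]
scene top px 386 247 r 4.4 z 0.0869 xy [0.4701 0.2878] mean [0.4724 0.2888]
scene top px 344 256 r 11.9 z 0.0393 xy [0.5343 0.2413] mean [0.5334 0.2394]
scene top px 401 277 r 4.5 z 0.0884 xy [0.4961 0.3518] mean [0.4977 0.3524]
scene top px 348 299 r 4.5 z 0.0899 xy [0.6115 0.3302] mean [0.6127 0.3306]
[0.6698 0.0309 0.1172] [-0.03   0.363  1.353 -0.     1.429  0.109]
```

>>> apply_moves:
  motion:
    - {"xyz": [0,0,0.025],"rot": [0,0,0]}
    - {"xyz": [0,0,0.03],"rot": [0,0,0]}
    - {"xyz": [0,0,0.028],"rot": [0,0,0]}
    - {"xyz": [0,0,0.012],"rot": [0,0,0]}
    - {"xyz": [0,0,0],"rot": [0,0,0]}
    - {"xyz": [0,0,0],"rot": [0,0,0]}
    - {"xyz": [0,0,0],"rot": [0,0,0]}
    - {"xyz": [0,0,0],"rot": [0,0,0]}

```text
clock: 15.05
position: [0.6737, 0.0309, 0.0271]
ee_rot: [0.001, 0.755, 0.656, 0.002]
contact_force: [0.5, -0.9, -0.1]
grip_width: 0.0329
finger_force: 0.0
```

>>> apply_moves:
  motion:
    - {"xyz": [0,0,0],"rot": [0,0,0]}
    - {"xyz": [0,0,0],"rot": [0,0,0]}
    - {"xyz": [0,0,0],"rot": [0,0,0]}
    - {"xyz": [0,0,0],"rot": [0,0,0]}
    - {"xyz": [0,0,0],"rot": [0,0,0]}
    - {"xyz": [0,0,-0.02],"rot": [0,0,0]}
    - {"xyz": [0,0,-0.03],"rot": [0,0,0]}
    - {"xyz": [0,0,-0.03],"rot": [0,0,0]}
  gripper: 1
  grip_force: 20

```text
clock: 15.72
position: [0.6701, 0.031, 0.1026]
ee_rot: [-0.001, 0.755, 0.656, -0.002]
contact_force: [1.0, -0.1, -0.0]
grip_width: 0.0157
finger_force: 20.0
```

>>> apply_moves:
  motion:
    - {"xyz": [-0.001,-0.041,0],"rot": [0,0,0]}
    - {"xyz": [-0.001,-0.041,0],"rot": [0,0,0]}
    - {"xyz": [-0.001,-0.041,0],"rot": [0,0,0]}
    - {"xyz": [-0.001,-0.041,0],"rot": [0,0,0]}
    - {"xyz": [-0.001,-0.04,0.005],"rot": [0,0,0]}
    - {"xyz": [0,0,0.035],"rot": [0,0,0]}
    - {"xyz": [0,0,0.032],"rot": [0,0,0]}
    - {"xyz": [0,0,0.013],"rot": [0,0,0]}

```text
clock: 16.38
position: [0.4662, 0.0544, 0.0159]
ee_rot: [-0.001, 0.754, 0.656, -0.001]
contact_force: [0.2, 0.0, -1.3]
grip_width: 0.0154
finger_force: 20.0
```

>>> apply_moves:
  motion:
    - {"xyz": [0,0,0],"rot": [0,0,0]}
    - {"xyz": [0,0,0],"rot": [0,0,0]}
    - {"xyz": [0,0,0],"rot": [0,0,0]}
    - {"xyz": [0,0,0],"rot": [0,0,0]}
    - {"xyz": [0,0,-0.04],"rot": [0,0,0]}
    - {"xyz": [0,0,-0.04],"rot": [0,0,0]}
    - {"xyz": [0,0,-0.04],"rot": [0,0,0]}
    - {"xyz": [0,0,-0.04],"rot": [0,0,0]}
  gripper: 0.65

```text
clock: 17.05
position: [0.4694, 0.0543, 0.1821]
ee_rot: [0.001, 0.755, 0.656, 0.001]
contact_force: [1.0, -0.3, -0.2]
grip_width: 0.0326
finger_force: 0.0
```

>>> apply_moves:
  motion:
    - {"xyz": [0.034,0,-0.01],"rot": [0,0,0]}
    - {"xyz": [0.034,0,-0.01],"rot": [0,0,0]}
    - {"xyz": [0.034,0,-0.01],"rot": [0,0,0]}
    - {"xyz": [0.034,0,0],"rot": [0,0,0]}
    - {"xyz": [0.034,0,0],"rot": [0,0,0]}
    - {"xyz": [0.034,0,0],"rot": [0,0,0]}
    - {"xyz": [0.034,0,0],"rot": [0,0,0]}
    - {"xyz": [0,0,0],"rot": [0,0,0]}

```text
clock: 17.72
position: [0.5022, 0.2955, 0.2096]
ee_rot: [-0.001, 0.753, 0.658, 0.001]
contact_force: [1.0, -0.7, 0.5]
grip_width: 0.0323
finger_force: 0.0
```

Run:
```python
from look import *
o=arm.get_obs(); print(o['position'].round(4),yaw(),o['grip_width'],o['clock'])
look('scene',zlo=.03); o=arm.get_obs(); print(o['position'].round(4),o['q'].round(3)); look(png='pics/w6.png');
```

```text
[0.5022 0.2955 0.2096] 1.4354359555430776 0.032297938903245275 17.7167
scene top px 14 3 r 14.8 z 0.0764 xy [ 0.9027 -1.3162] mean [ 0.9167 -1.3267]
scene top px 290 154 r 2.6 z 0.0639 xy [ 0.4669 -0.0548] mean [ 0.4676 -0.0541]
scene top px 303 167 r 2.8 z 0.0634 xy [0.4651 0.0009] mean [0.4655 0.001 ]
scene top px 316 182 r 2.9 z 0.0606 xy [0.4666 0.0539] mean [0.4697 0.0549]
scene top px 393 262 r 21.1 z 0.0861 xy [0.4838 0.3206] mean [0.4866 0.3235]
scene top px 336 256 r 5.8 z 0.0384 xy [0.5467 0.2313] mean [0.547  0.2298]
scene top px 348 258 r 8.3 z 0.0396 xy [0.527  0.2492] mean [0.5274 0.2501]
scene top px 366 271 r 7.2 z 0.0338 xy [0.5152 0.2912] mean [0.5195 0.2911]
scene top px 356 282 r 10.7 z 0.0342 xy [0.5485 0.2984] mean [0.5491 0.2977]
scene top px 376 284 r 5.7 z 0.0342 xy [0.5158 0.3248] mean [0.5147 0.3247]
scene top px 366 288 r 7.0 z 0.0342 xy [0.5401 0.3209] mean [0.5377 0.3197]
scene top px 323 294 r 4.7 z 0.0337 xy [0.6238 0.2818] mean [0.6221 0.283 ]
scene top px 348 300 r 5.1 z 0.0847 xy [0.6112 0.3299] mean [0.6133 0.3311]
scene top px 375 297 r 6.3 z 0.0339 xy [0.5389 0.3444] mean [0.5381 0.3446]
scene top px 364 313 r 7.5 z 0.034 xy [0.581  0.3563] mean [0.5814 0.3571]
[0.5021 0.293  0.2096] [4.400e-01 7.200e-02 1.517e+00 1.000e-03 1.552e+00 5.750e-01]
wrist top px 240 118 r 8.1 z 0.0929 xy [0.4952 0.3535] mean [0.4952 0.3534]
wrist top px 359 125 r 8.2 z 0.0928 xy [0.6096 0.3319] mean [0.6099 0.3317]
wrist top px 224 185 r 7.6 z 0.0927 xy [0.4696 0.2901] mean [0.4695 0.2898]
```

View pics/w6.png

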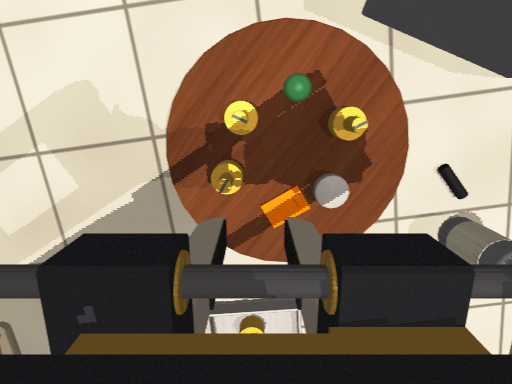

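The wrist view shows fresh plugs at (240,118), (348,123) and (227,178), and all three done plugs are standing in the tray. Next is the fresh plug at (0.470, 0.290).

>>> apply_moves:
  motion:
    - {"xyz": [-0.004,-0.016,0.02],"rot": [0,0,0]}
    - {"xyz": [-0.0035,-0.016,0.03],"rot": [0,0,0]}
    - {"xyz": [0,0,0.038],"rot": [0,0,0]}
    - {"xyz": [0,0,0.038],"rot": [0,0,0]}
    - {"xyz": [0,0,0.03],"rot": [0,0,0]}
    - {"xyz": [0,0,0.012],"rot": [0,0,0]}
    - {"xyz": [0,0,0],"rot": [0,0,0]}
    - {"xyz": [0,0,0],"rot": [0,0,0]}

```text
clock: 18.48
position: [0.47, 0.2866, 0.0421]
ee_rot: [0.0, 0.755, 0.656, 0.0]
contact_force: [0.2, -0.2, 0.1]
grip_width: 0.0323
finger_force: 0.0
```

>>> apply_moves:
  motion:
    - {"xyz": [0,0,0],"rot": [0,0,0]}
    - {"xyz": [0,0,0],"rot": [0,0,0]}
    - {"xyz": [0,0,0],"rot": [0,0,0]}
    - {"xyz": [0,0,0],"rot": [0,0,0]}
    - {"xyz": [0,0,0],"rot": [0,0,0]}
    - {"xyz": [0,0,-0.02],"rot": [0,0,0]}
    - {"xyz": [0,0,-0.035],"rot": [0,0,0]}
    - {"xyz": [0,0,-0.035],"rot": [0,0,0]}
  gripper: 1
  grip_force: 20

```text
clock: 19.15
position: [0.4679, 0.2864, 0.1307]
ee_rot: [-0.0, 0.754, 0.656, -0.002]
contact_force: [0.7, 0.6, -1.2]
grip_width: 0.0156
finger_force: 20.0
```

Run:
```python
from plan import *
cams.grab_frame('side');
o=arm.get_obs(); print(o['position'].round(4),yaw(),o['grip_width'],o['clock'])
plan([(.6646,-.0134,.131,1.4307,16)])
```

```text
[0.4725 0.2888 0.1405] 1.4320652454650853 0.015608370465625021 19.2
1 [-0.017, 0.0145, 0.0006] 0.0  |t| 0.022
2 [-0.017, 0.0145, 0.0006] 0.0  |t| 0.022
3 [-0.0171, 0.0145, 0.0006] 0.0  |t| 0.022
4 [-0.017, 0.0145, 0.0006] 0.0  |t| 0.022
5 [-0.0171, 0.0145, 0.0006] 0.0  |t| 0.022
6 [-0.017, 0.0145, 0.0006] 0.0  |t| 0.022
7 [-0.0171, 0.0145, 0.0006] 0.0  |t| 0.022
8 [-0.017, 0.0145, 0.0006] 0.0  |t| 0.022
9 [-0.0171, 0.0145, 0.0006] 0.0  |t| 0.022
10 [-0.017, 0.0145, 0.0006] 0.0  |t| 0.022
11 [-0.0171, 0.0145, 0.0006] 0.0  |t| 0.022
12 [-0.017, 0.0145, 0.0006] 0.0  |t| 0.022
13 [-0.0171, 0.0145, 0.0006] 0.0  |t| 0.022
14 [-0.017, 0.0145, 0.0006] 0.0  |t| 0.022
15 [-0.0171, 0.0145, 0.0005] 0.001  |t| 0.022
16 [-0.017, 0.0145, 0.0006] 0.0  |t| 0.022
end [ 0.6646 -0.0134  0.131 ] 1.4311
```

>>> apply_moves:
  motion:
    - {"xyz": [-0.02,0.015,0],"rot": [0,0,0]}
    - {"xyz": [-0.027,0.02,0],"rot": [0,0,0]}
    - {"xyz": [-0.03,0.022,0],"rot": [0,0,0]}
    - {"xyz": [-0.03,0.022,0],"rot": [0,0,0]}
    - {"xyz": [-0.03,0.022,0],"rot": [0,0,0]}
    - {"xyz": [-0.03,0.022,0],"rot": [0,0,0]}
    - {"xyz": [-0.03,0.022,0],"rot": [0,0,0]}
    - {"xyz": [-0.03,0.022,0],"rot": [0,0,0]}

```text
clock: 19.87
position: [0.604, 0.0374, 0.1313]
ee_rot: [0.0, 0.754, 0.656, 0.0]
contact_force: [0.7, -0.0, -2.8]
grip_width: 0.0156
finger_force: 20.0
```

>>> apply_moves:
  motion:
    - {"xyz": [-0.03,0.022,0],"rot": [0,0,0]}
    - {"xyz": [-0.03,0.022,0],"rot": [0,0,0]}
    - {"xyz": [-0.02,0.015,0],"rot": [0,0,0]}
    - {"xyz": [-0.01,0.0085,0],"rot": [0,0,0]}
    - {"xyz": [0,0,0.01],"rot": [0,0,0]}
    - {"xyz": [0,0,0.02],"rot": [0,0,0]}
    - {"xyz": [0,0,0.01],"rot": [0,0,0]}
    - {"xyz": [0,0,0],"rot": [0,0,0]}

```text
clock: 20.53
position: [0.6546, -0.058, 0.0865]
ee_rot: [-0.003, 0.754, 0.657, -0.002]
contact_force: [-1.3, 0.3, -1.9]
grip_width: 0.0155
finger_force: 20.0
```

```bash
cat > held.py <<'E'
from look import *
grab('side');grab('side')
o=arm.get_obs(); print(o['position'].round(4),yaw(),o['grip_width'],o['clock'])
f,P,h=look(zlo=.05,zhi=.2)
o=arm.get_obs(); print(o['position'].round(4))
T=(P-o['position'])@q2R(o['ee_rot'])
m=(h[...,0]>=12)&(h[...,0]<36)&(h[...,1]>90)&(f['depth']>0)&(abs(T[...,0])<.03)&(abs(T[...,1])<.03)&(T[...,2]<.03)&(T[...,2]>-.06)
q=T[m]; print(m.sum()); b=q[(q[:,2]<np.percentile(q[:,2],85)) ]
for z in np.arange(-.04,.02,.004):
    s=q[(q[:,2]>=z)&(q[:,2]<z+.004)]
    if len(s)>5: print(z.round(3),len(s),s[:,0].max().round(4),s[:,1].min().round(4),s[:,1].max().round(4))
E
python3 held.py
```

```text
[ 0.6566 -0.0583  0.0901] 1.432862379321627 0.015215420171696388 20.6333
wrist top px 256 242 r 18.7 z 0.1394 xy [ 0.6571 -0.0549] mean [ 0.6568 -0.0558]
wrist top px 7 230 r 10.5 z 0.0645 xy [ 0.4693 -0.053 ] mean [ 0.47  -0.053]
wrist top px 2 236 r 4.9 z 0.0647 xy [ 0.4644 -0.0574] mean [ 0.4631 -0.0584]
[ 0.6575 -0.0586  0.0912]
2527
-0.04 84 0.0098 -0.0086 0.0069
-0.036 72 0.0099 -0.0087 0.0065
-0.032 71 0.0098 -0.0139 0.0137
-0.028 68 0.01 -0.0101 0.0122
-0.024 52 0.0096 -0.0087 0.0068
-0.02 59 0.0096 -0.009 0.0065
-0.016 1017 0.0196 -0.0187 0.0157
-0.012 78 0.0198 -0.0184 0.0139
-0.008 80 0.0198 -0.0179 0.0137
-0.004 73 0.0196 -0.0186 0.0133
-0.0 65 0.0196 -0.0181 0.0136
0.004 61 0.0195 -0.0186 0.0132
0.008 30 0.0193 -0.0167 0.0067
```

>>> apply_moves:
  motion:
    - {"xyz": [-0.001,0,0.01],"rot": [0,0,0]}
    - {"xyz": [0,0,0.015],"rot": [0,0,0]}
    - {"xyz": [0,0,0.01],"rot": [0,0,0]}
    - {"xyz": [0,0,0],"rot": [0,0,0]}
    - {"xyz": [0,0,0.008],"rot": [0,0,0]}
    - {"xyz": [0,0,0.008],"rot": [0,0,0]}
    - {"xyz": [0,0,0.006],"rot": [0,0,0]}
    - {"xyz": [0,0,0.004],"rot": [0,0,0]}

```text
clock: 21.35
position: [0.6571, -0.0603, 0.0288]
ee_rot: [-0.0, 0.755, 0.656, -0.0]
contact_force: [-0.3, -1.0, -1.1]
grip_width: 0.0156
finger_force: 20.0
```

>>> apply_moves:
  motion:
    - {"xyz": [0,0,0.002],"rot": [0,0,0]}
    - {"xyz": [0,0,0],"rot": [0,0,0]}
    - {"xyz": [0,0,0],"rot": [0,0,0]}
    - {"xyz": [0,0,0],"rot": [0,0,0]}
    - {"xyz": [0,0,-0.02],"rot": [0,0,0]}
    - {"xyz": [0,0,-0.03],"rot": [0,0,0]}
    - {"xyz": [0,0,-0.04],"rot": [0,0,0]}
    - {"xyz": [0,0,-0.04],"rot": [0,0,0]}
  gripper: 0.65

```text
clock: 22.02
position: [0.6566, -0.0602, 0.1587]
ee_rot: [-0.001, 0.755, 0.656, -0.001]
contact_force: [1.7, -1.0, 0.1]
grip_width: 0.0327
finger_force: 0.0
```

>>> apply_moves:
  motion:
    - {"xyz": [0.025,-0.014,-0.02],"rot": [0,0,0]}
    - {"xyz": [0.033,-0.0185,-0.01],"rot": [0,0,0]}
    - {"xyz": [0.035,-0.02,0],"rot": [0,0,0]}
    - {"xyz": [0.035,-0.02,0],"rot": [0,0,0]}
    - {"xyz": [0.035,-0.02,0],"rot": [0,0,0]}
    - {"xyz": [0.035,-0.02,0],"rot": [0,0,0]}
    - {"xyz": [0.035,-0.02,0],"rot": [0,0,0]}
    - {"xyz": [0.035,-0.02,0],"rot": [0,0,0]}

```text
clock: 22.68
position: [0.5428, 0.2279, 0.1888]
ee_rot: [0.0, 0.755, 0.656, 0.001]
contact_force: [0.5, -0.1, -0.5]
grip_width: 0.0326
finger_force: 0.0
```

>>> apply_moves:
  motion:
    - {"xyz": [0.035,-0.02,0],"rot": [0,0,0]}
    - {"xyz": [0.035,-0.02,0],"rot": [0,0,0]}
    - {"xyz": [0.03,-0.0155,0],"rot": [0,0,0]}
    - {"xyz": [0.02,-0.011,0],"rot": [0,0,0]}
    - {"xyz": [0,0,0],"rot": [0,0,0]}
    - {"xyz": [0,0,0],"rot": [0,0,0]}
    - {"xyz": [0,0,0],"rot": [0,0,0]}
    - {"xyz": [0,0,0],"rot": [0,0,0]}

```text
clock: 23.35
position: [0.495, 0.3532, 0.1881]
ee_rot: [0.0, 0.755, 0.656, 0.0]
contact_force: [-0.9, -0.1, 0.7]
grip_width: 0.0328
finger_force: 0.0
```

Run:
```python
from look import *
look('scene',zlo=.05)
grab('side'); o=arm.get_obs(); print(o['position'].round(4),yaw(),o['grip_width'],o['clock'])
look(); o=arm.get_obs(); print(o['position'].round(4))
```

```text
scene top px 10 2 r 10.2 z 0.082 xy [ 0.9159 -1.3203] mean [ 0.9239 -1.3276]
scene top px 290 154 r 2.6 z 0.066 xy [ 0.4683 -0.0532] mean [ 0.4681 -0.0538]
scene top px 303 167 r 2.6 z 0.0659 xy [0.4655 0.0016] mean [0.4652 0.001 ]
scene top px 315 181 r 2.2 z 0.0649 xy [0.4693 0.0546] mean [0.47   0.0542]
scene top px 401 277 r 4.4 z 0.0915 xy [0.4969 0.3523] mean [0.4974 0.3523]
scene top px 348 299 r 4.5 z 0.0916 xy [0.6122 0.3305] mean [0.6123 0.3308]
[0.495 0.353 0.188] 1.4300304563799213 0.032504906684972995 23.45
wrist top px 255 182 r 8.4 z 0.0927 xy [0.495  0.3537] mean [0.4952 0.354 ]
wrist top px 376 186 r 8.3 z 0.0924 xy [0.6086 0.334 ] mean [0.6084 0.3356]
wrist top px 379 190 r 7.8 z 0.0929 xy [0.6106 0.3299] mean [0.6117 0.328 ]
[0.495  0.3531 0.188 ]
```

>>> apply_moves:
  motion:
    - {"xyz": [0.001,0,0.02],"rot": [0,0,0]}
    - {"xyz": [0,0,0.035],"rot": [0,0,0]}
    - {"xyz": [0,0,0.035],"rot": [0,0,0]}
    - {"xyz": [0,0,0.03],"rot": [0,0,0]}
    - {"xyz": [0,0,0.018],"rot": [0,0,0]}
    - {"xyz": [0,0,0.007],"rot": [0,0,0]}
    - {"xyz": [0,0,0],"rot": [0,0,0]}
    - {"xyz": [0,0,0],"rot": [0,0,0]}

```text
clock: 24.17
position: [0.4951, 0.3551, 0.0438]
ee_rot: [0.0, 0.755, 0.656, 0.0]
contact_force: [0.7, -0.1, 0.7]
grip_width: 0.0323
finger_force: 0.0
```

>>> apply_moves:
  motion:
    - {"xyz": [0,0,0],"rot": [0,0,0]}
    - {"xyz": [0,0,0],"rot": [0,0,0]}
    - {"xyz": [0,0,0],"rot": [0,0,0]}
    - {"xyz": [0,0,0],"rot": [0,0,0]}
    - {"xyz": [0,0,0],"rot": [0,0,0]}
    - {"xyz": [0,0,-0.02],"rot": [0,0,0]}
    - {"xyz": [0,0,-0.035],"rot": [0,0,0]}
    - {"xyz": [0,0,-0.035],"rot": [0,0,0]}
  gripper: 1

```text
clock: 24.83
position: [0.4928, 0.3543, 0.132]
ee_rot: [-0.0, 0.754, 0.656, -0.002]
contact_force: [1.0, 0.6, -1.0]
grip_width: 0.0157
finger_force: 20.0
```

>>> apply_moves:
  motion:
    - {"xyz": [-0.02,0.0129,0],"rot": [0,0,0]}
    - {"xyz": [-0.03,0.0193,0],"rot": [0,0,0]}
    - {"xyz": [-0.033,0.0213,0],"rot": [0,0,0]}
    - {"xyz": [-0.033,0.0213,0],"rot": [0,0,0]}
    - {"xyz": [-0.033,0.0213,0],"rot": [0,0,0]}
    - {"xyz": [-0.033,0.0213,0],"rot": [0,0,0]}
    - {"xyz": [-0.033,0.0213,0],"rot": [0,0,0]}
    - {"xyz": [-0.033,0.0213,0],"rot": [0,0,0]}

```text
clock: 25.5
position: [0.6189, 0.0856, 0.1329]
ee_rot: [-0.0, 0.754, 0.656, -0.0]
contact_force: [0.1, 1.5, -0.9]
grip_width: 0.0154
finger_force: 20.0
```

>>> apply_moves:
  motion:
    - {"xyz": [-0.033,0.0213,0],"rot": [0,0,0]}
    - {"xyz": [-0.03,0.0193,0],"rot": [0,0,0]}
    - {"xyz": [-0.02,0.0129,0],"rot": [0,0,0]}
    - {"xyz": [-0.009,0.0055,0],"rot": [0,0,0]}
    - {"xyz": [0,0,0.01],"rot": [0,0,0]}
    - {"xyz": [0,0,0.02],"rot": [0,0,0]}
    - {"xyz": [0,0,0.01],"rot": [0,0,0]}
    - {"xyz": [0,0,0],"rot": [0,0,0]}

```text
clock: 26.17
position: [0.661, -0.01, 0.0883]
ee_rot: [-0.003, 0.754, 0.657, -0.002]
contact_force: [-0.5, -0.2, -1.6]
grip_width: 0.0156
finger_force: 20.0
```

```bash
python3 held.py
```

```text
[ 0.6631 -0.0104  0.0919] 1.4333110823100705 0.01521232034425781 26.2667
wrist top px 255 246 r 16.6 z 0.139 xy [ 0.6628 -0.0103] mean [ 0.6646 -0.0085]
wrist top px 0 223 r 8.0 z 0.0631 xy [4.701e-01 2.000e-04] mean [ 4.706e-01 -3.000e-04]
wrist top px 252 256 r 14.6 z 0.1406 xy [ 0.6606 -0.0148] mean [ 0.6599 -0.0156]
[ 0.664  -0.0107  0.0931]
2369
-0.04 102 0.0073 -0.0087 0.0068
-0.036 67 0.0078 -0.0088 0.0063
-0.032 76 0.0094 -0.0101 0.0136
-0.028 65 0.0091 -0.0102 0.0121
-0.024 62 0.0059 -0.0088 0.0068
-0.02 55 0.006 -0.009 0.0064
-0.016 538 0.0161 -0.0177 0.0151
-0.012 391 0.0159 -0.0173 0.0151
-0.008 87 0.0158 -0.0184 0.0142
-0.004 71 0.0159 -0.0172 0.0145
-0.0 75 0.0158 -0.0184 0.0142
0.004 70 0.0159 -0.0172 0.0146
0.008 51 0.0159 -0.0182 0.0107
0.012 6 0.0144 -0.0171 0.0061
```

>>> apply_moves:
  motion:
    - {"xyz": [-0.001,0.0005,0.012],"rot": [0,0,0]}
    - {"xyz": [0,0,0.016],"rot": [0,0,0]}
    - {"xyz": [0,0,0.01],"rot": [0,0,0]}
    - {"xyz": [0,0,0],"rot": [0,0,0]}
    - {"xyz": [0,0,0.008],"rot": [0,0,0]}
    - {"xyz": [0,0,0.008],"rot": [0,0,0]}
    - {"xyz": [0,0,0.006],"rot": [0,0,0]}
    - {"xyz": [0,0,0.003],"rot": [0,0,0]}

```text
clock: 26.98
position: [0.6641, -0.0129, 0.0287]
ee_rot: [-0.0, 0.755, 0.656, -0.0]
contact_force: [-0.6, 0.3, -0.9]
grip_width: 0.0153
finger_force: 20.0
```

>>> apply_moves:
  motion:
    - {"xyz": [0,0,0.002],"rot": [0,0,0]}
    - {"xyz": [0,0,0],"rot": [0,0,0]}
    - {"xyz": [0,0,0],"rot": [0,0,0]}
    - {"xyz": [0,0,0],"rot": [0,0,0]}
    - {"xyz": [0,0,-0.02],"rot": [0,0,0]}
    - {"xyz": [0,0,-0.03],"rot": [0,0,0]}
    - {"xyz": [0,0,-0.04],"rot": [0,0,0]}
    - {"xyz": [0,0,-0.04],"rot": [0,0,0]}
  gripper: 0.65

```text
clock: 27.65
position: [0.6637, -0.0129, 0.1586]
ee_rot: [-0.001, 0.755, 0.656, -0.001]
contact_force: [0.9, -0.8, 0.8]
grip_width: 0.0324
finger_force: 0.0
```

>>> apply_moves:
  motion:
    - {"xyz": [0.026,-0.008,-0.02],"rot": [0,0,0]}
    - {"xyz": [0.033,-0.0101,-0.01],"rot": [0,0,0]}
    - {"xyz": [0.033,-0.0101,0],"rot": [0,0,0]}
    - {"xyz": [0.033,-0.0101,0],"rot": [0,0,0]}
    - {"xyz": [0.033,-0.0101,0],"rot": [0,0,0]}
    - {"xyz": [0.033,-0.0101,0],"rot": [0,0,0]}
    - {"xyz": [0.033,-0.0101,0],"rot": [0,0,0]}
    - {"xyz": [0.033,-0.0101,0],"rot": [0,0,0]}

```text
clock: 28.32
position: [0.622, 0.2542, 0.1887]
ee_rot: [0.0, 0.755, 0.656, 0.001]
contact_force: [1.0, -0.3, 0.9]
grip_width: 0.0326
finger_force: 0.0
```

>>> apply_moves:
  motion:
    - {"xyz": [0.033,-0.0101,0],"rot": [0,0,0]}
    - {"xyz": [0.025,-0.0082,0],"rot": [0,0,0]}
    - {"xyz": [0.018,-0.0054,0],"rot": [0,0,0]}
    - {"xyz": [0,0,0],"rot": [0,0,0]}
    - {"xyz": [0,0,0],"rot": [0,0,0]}
    - {"xyz": [0,0,0],"rot": [0,0,0]}
    - {"xyz": [0,0,0],"rot": [0,0,0]}
    - {"xyz": [0,0,0],"rot": [0,0,0]}

```text
clock: 28.98
position: [0.6098, 0.3298, 0.1881]
ee_rot: [0.0, 0.755, 0.656, 0.0]
contact_force: [0.7, 0.1, -0.6]
grip_width: 0.0329
finger_force: 0.0
```

Run:
```python
from look import *
f,P,h=look('scene',zlo=.05)
cv2.imwrite('pics/s7.png',cv2.resize(f['pixels'][100:260,180:380],(800,600),interpolation=cv2.INTER_CUBIC)[:,:,::-1])
grab('side'); o=arm.get_obs(); print(o['position'].round(4),yaw(),o['grip_width'],o['clock'])
look(); o=arm.get_obs(); print(o['position'].round(4))
```

```text
scene top px 11 2 r 11.2 z 0.0819 xy [ 0.9126 -1.3184] mean [ 0.9237 -1.3263]
scene top px 290 154 r 2.6 z 0.0653 xy [ 0.4678 -0.0537] mean [ 0.4681 -0.0537]
scene top px 303 167 r 2.6 z 0.0648 xy [0.4651 0.0007] mean [0.4652 0.0009]
scene top px 226 180 r 1.6 z 0.0755 xy [ 0.6551 -0.0573] mean [ 0.6548 -0.0571]
scene top px 314 181 r 2.1 z 0.0648 xy [0.4702 0.0539] mean [0.4697 0.0533]
scene top px 230 194 r 2.5 z 0.0754 xy [ 0.6664 -0.0138] mean [ 0.6669 -0.013 ]
scene top px 348 299 r 4.5 z 0.0917 xy [0.6122 0.3306] mean [0.6121 0.3305]
[0.6097 0.33   0.188 ] 1.4303990212341715 0.032439552192101824 29.0833
wrist top px 256 180 r 8.4 z 0.0927 xy [0.6106 0.3322] mean [0.6107 0.3323]
[0.6097 0.3302 0.1879]
```

View pics/s7.png

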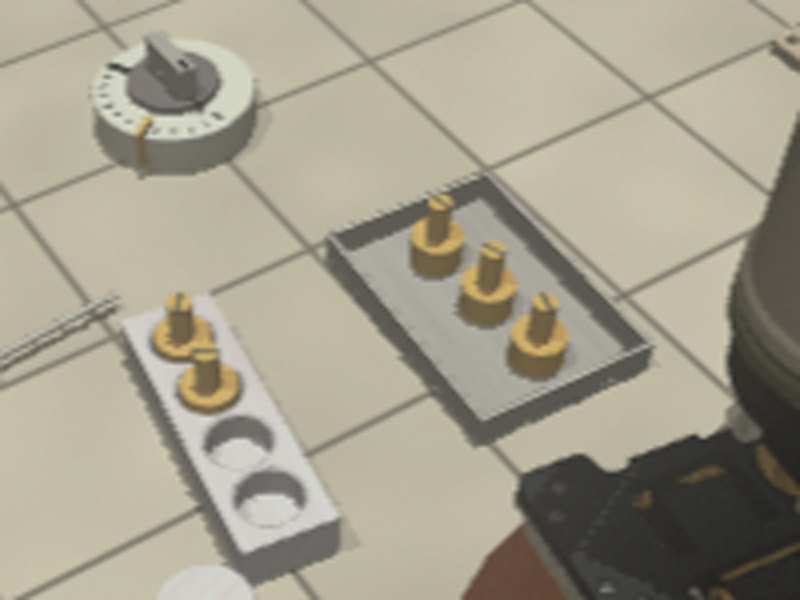

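The crop shows fresh plugs seated at (182,330) and (208,380), three done plugs in the tray, and the timer at (172,90) with its rider at (142,140). The last fresh plug is next.

>>> apply_moves:
  motion:
    - {"xyz": [0.002,0.0005,0.02],"rot": [0,0,0]}
    - {"xyz": [0,0,0.035],"rot": [0,0,0]}
    - {"xyz": [0,0,0.035],"rot": [0,0,0]}
    - {"xyz": [0,0,0.03],"rot": [0,0,0]}
    - {"xyz": [0,0,0.018],"rot": [0,0,0]}
    - {"xyz": [0,0,0.007],"rot": [0,0,0]}
    - {"xyz": [0,0,0],"rot": [0,0,0]}
    - {"xyz": [0,0,0],"rot": [0,0,0]}

```text
clock: 29.8
position: [0.6107, 0.333, 0.0439]
ee_rot: [0.0, 0.755, 0.656, 0.0]
contact_force: [0.7, -1.2, 0.5]
grip_width: 0.0324
finger_force: 0.0
```

>>> apply_moves:
  motion:
    - {"xyz": [0,0,0],"rot": [0,0,0]}
    - {"xyz": [0,0,0],"rot": [0,0,0]}
    - {"xyz": [0,0,0],"rot": [0,0,0]}
    - {"xyz": [0,0,0],"rot": [0,0,0]}
    - {"xyz": [0,0,0],"rot": [0,0,0]}
    - {"xyz": [0,0,-0.02],"rot": [0,0,0]}
    - {"xyz": [0,0,-0.035],"rot": [0,0,0]}
    - {"xyz": [0,0,-0.035],"rot": [0,0,0]}
  gripper: 1

```text
clock: 30.47
position: [0.6084, 0.3322, 0.1316]
ee_rot: [-0.001, 0.754, 0.656, -0.002]
contact_force: [0.0, 1.1, -0.9]
grip_width: 0.0154
finger_force: 20.0
```

>>> apply_moves:
  motion:
    - {"xyz": [-0.02,0.007,0],"rot": [0,0,0]}
    - {"xyz": [-0.03,0.0105,0],"rot": [0,0,0]}
    - {"xyz": [-0.035,0.0123,0],"rot": [0,0,0]}
    - {"xyz": [-0.035,0.0123,0],"rot": [0,0,0]}
    - {"xyz": [-0.035,0.0123,0],"rot": [0,0,0]}
    - {"xyz": [-0.035,0.0123,0],"rot": [0,0,0]}
    - {"xyz": [-0.035,0.0123,0],"rot": [0,0,0]}
    - {"xyz": [-0.03,0.0105,0],"rot": [0,0,0]}

```text
clock: 31.13
position: [0.6635, 0.0655, 0.1329]
ee_rot: [0.0, 0.755, 0.656, -0.0]
contact_force: [-0.6, -0.4, -1.4]
grip_width: 0.0159
finger_force: 20.0
```

>>> apply_moves:
  motion:
    - {"xyz": [-0.025,0.0085,0],"rot": [0,0,0]}
    - {"xyz": [-0.01,0.0035,0],"rot": [0,0,0]}
    - {"xyz": [0,0,0.01],"rot": [0,0,0]}
    - {"xyz": [0,0,0.02],"rot": [0,0,0]}
    - {"xyz": [0,0,0.01],"rot": [0,0,0]}
    - {"xyz": [0,0,0],"rot": [0,0,0]}
    - {"xyz": [0,0,0],"rot": [0,0,0]}
    - {"xyz": [0,0,0],"rot": [0,0,0]}

```text
clock: 31.8
position: [0.6705, 0.0328, 0.0933]
ee_rot: [0.0, 0.754, 0.657, 0.0]
contact_force: [0.8, -0.8, -0.5]
grip_width: 0.0151
finger_force: 20.0
```

```bash
python3 held.py
```

```text
[0.6712 0.0324 0.0941] 1.4325848171698965 0.01532856777059781 31.9
wrist top px 254 246 r 15.9 z 0.141 xy [0.6702 0.0327] mean [0.6694 0.035 ]
wrist top px 0 206 r 6.0 z 0.0529 xy [0.4722 0.0538] mean [0.472  0.0531]
wrist top px 257 253 r 15.2 z 0.1422 xy [0.6713 0.0289] mean [0.6722 0.027 ]
wrist top px 10 262 r 7.0 z 0.0567 xy [0.4676 0.0074] mean [0.4662 0.0071]
wrist top px 253 318 r 10.1 z 0.0755 xy [ 0.6568 -0.057 ] mean [ 0.6567 -0.0574]
wrist top px 28 331 r 9.6 z 0.0642 xy [ 0.4691 -0.052 ] mean [ 0.47   -0.0525]
wrist top px 22 334 r 7.6 z 0.065 xy [ 0.4638 -0.0538] mean [ 0.4615 -0.0546]
[0.6712 0.0322 0.0942]
2399
-0.04 93 0.0077 -0.0079 0.0075
-0.036 68 0.0076 -0.008 0.0071
-0.032 72 0.0089 -0.0093 0.0145
-0.028 69 0.009 -0.0094 0.013
-0.024 59 0.0065 -0.0081 0.0071
-0.02 57 0.0064 -0.0083 0.0073
-0.016 859 0.0163 -0.0175 0.016
-0.012 99 0.0164 -0.0173 0.0155
-0.008 85 0.0163 -0.0176 0.0146
-0.004 76 0.0163 -0.0173 0.0148
-0.0 66 0.0163 -0.0167 0.0146
0.004 66 0.0163 -0.0164 0.0141
0.008 39 0.0162 -0.0174 0.0103
```

>>> apply_moves:
  motion:
    - {"xyz": [0.0015,0,0.012],"rot": [0,0,0]}
    - {"xyz": [0,0,0.016],"rot": [0,0,0]}
    - {"xyz": [0,0,0.01],"rot": [0,0,0]}
    - {"xyz": [0,0,0],"rot": [0,0,0]}
    - {"xyz": [0,0,0.008],"rot": [0,0,0]}
    - {"xyz": [0,0,0.008],"rot": [0,0,0]}
    - {"xyz": [0,0,0.006],"rot": [0,0,0]}
    - {"xyz": [0,0,0.003],"rot": [0,0,0]}

```text
clock: 32.62
position: [0.67, 0.0332, 0.0286]
ee_rot: [-0.0, 0.755, 0.656, -0.0]
contact_force: [-0.4, 0.2, -1.7]
grip_width: 0.0155
finger_force: 20.0
```

>>> apply_moves:
  motion:
    - {"xyz": [0,0,0.002],"rot": [0,0,0]}
    - {"xyz": [0,0,0],"rot": [0,0,0]}
    - {"xyz": [0,0,0],"rot": [0,0,0]}
    - {"xyz": [0,0,0],"rot": [0,0,0]}
    - {"xyz": [0,0,-0.02],"rot": [0,0,0]}
    - {"xyz": [0,0,-0.03],"rot": [0,0,0]}
    - {"xyz": [0,0,-0.04],"rot": [0,0,0]}
    - {"xyz": [0,0,-0.04],"rot": [0,0,0]}
  gripper: 0.65

```text
clock: 33.28
position: [0.6697, 0.0332, 0.1586]
ee_rot: [-0.001, 0.755, 0.656, -0.001]
contact_force: [0.4, 0.6, 0.2]
grip_width: 0.0325
finger_force: 0.0
```

>>> apply_moves:
  motion:
    - {"xyz": [-0.025,-0.0066,-0.02],"rot": [0,0,0]}
    - {"xyz": [-0.033,-0.0087,-0.01],"rot": [0,0,0]}
    - {"xyz": [-0.033,-0.0087,0],"rot": [0,0,0]}
    - {"xyz": [-0.033,-0.0087,0],"rot": [0,0,0]}
    - {"xyz": [-0.033,-0.0087,0],"rot": [0,0,0]}
    - {"xyz": [-0.033,-0.0087,0],"rot": [0,0,0]}
    - {"xyz": [-0.033,-0.0087,0],"rot": [0,0,0]}
    - {"xyz": [-0.033,-0.0087,0],"rot": [0,0,0]}

```text
clock: 33.95
position: [0.5678, -0.2125, 0.1887]
ee_rot: [0.001, 0.754, 0.656, 0.0]
contact_force: [-0.6, -0.3, -0.7]
grip_width: 0.0326
finger_force: 0.0
```

>>> apply_moves:
  motion:
    - {"xyz": [-0.033,-0.0087,0],"rot": [0,0,0]}
    - {"xyz": [-0.025,-0.0066,0],"rot": [0,0,0]}
    - {"xyz": [-0.016,-0.0045,0],"rot": [0,0,0]}
    - {"xyz": [0,0,0],"rot": [0,0,0]}
    - {"xyz": [0,0,0],"rot": [0,0,0]}
    - {"xyz": [0,0,0],"rot": [0,0,0]}
    - {"xyz": [0,0,0],"rot": [0,0,0]}
    - {"xyz": [0,0,0],"rot": [0,0,0]}

```text
clock: 34.62
position: [0.539, -0.2805, 0.188]
ee_rot: [0.0, 0.754, 0.657, 0.0]
contact_force: [-0.0, -0.8, -0.7]
grip_width: 0.0326
finger_force: 0.0
```

Run:
```python
from look import *
look('scene',zlo=.05)
grab('side'); o=arm.get_obs(); print(o['position'].round(4),yaw(),o['q'].round(3),o['clock'])
f=grab('wrist'); np.savez('w8.npz',**{k:f[k] for k in('pixels','depth','K','Rw','t')}); P=cloud(f)
# bar top
m=((P[...,2]>.066)&(P[...,2]<.078)&(f['depth']>0)&(abs(P[...,0]-.538)<.06)&(abs(P[...,1]+.282)<.06)).astype(np.uint8)
r=cv2.minAreaRect(P[m>0][:,:2].astype(np.float32)); print('bar',r,P[m>0].mean(0).round(4),m.sum())
m=((P[...,2]>.033)&(P[...,2]<.039)&(f['depth']>0)&(abs(P[...,0]-.538)<.08)&(abs(P[...,1]+.282)<.08))
c,rad=cv2.minEnclosingCircle(P[m][:,:2].astype(np.float32)); print('housing',c,rad,m.sum(),P[m].mean(0))
u,v=proj(f,(c[0],c[1],.04)).astype(int); print(u,v)
v0,u0=max(v-75,0),max(u-75,0); print('crop',u0,v0)
cv2.imwrite('pics/t8.png',cv2.resize(f['pixels'][v0:v0+150,u0:u0+150],(600,600),interpolation=cv2.INTER_CUBIC)[:,:,::-1])
```

```text
scene top px 12 2 r 12.3 z 0.0813 xy [ 0.9101 -1.3132] mean [ 0.9218 -1.3266]
scene top px 290 154 r 2.7 z 0.0653 xy [ 0.4682 -0.0532] mean [ 0.4676 -0.0543]
scene top px 303 167 r 2.8 z 0.0655 xy [0.4664 0.0016] mean [0.4654 0.0005]
scene top px 226 182 r 2.5 z 0.0752 xy [ 0.6566 -0.0547] mean [ 0.6559 -0.0559]
scene top px 315 181 r 2.2 z 0.065 xy [0.4694 0.0547] mean [0.4698 0.0539]
scene top px 230 195 r 2.6 z 0.0757 xy [ 0.667  -0.0127] mean [ 0.6673 -0.0128]
scene top px 238 208 r 2.9 z 0.0763 xy [0.6717 0.0316] mean [0.6714 0.031 ]
[ 0.5389 -0.2806  0.1879] 1.4331804157792813 [-0.565  0.152  1.47   0.     1.52  -0.427] 34.7167
bar ((0.538422167301178, -0.2824006676673889), (0.013952722772955894, 0.05380796641111374), 0.11850115656852722) [ 0.5385 -0.2815  0.072 ] 710
housing (0.5401853919029236, -0.28119805455207825) 0.06157660111784935 5492 [ 0.53846611 -0.27917744  0.03601508]
256 172
crop 181 97
```

View pics/t8.png

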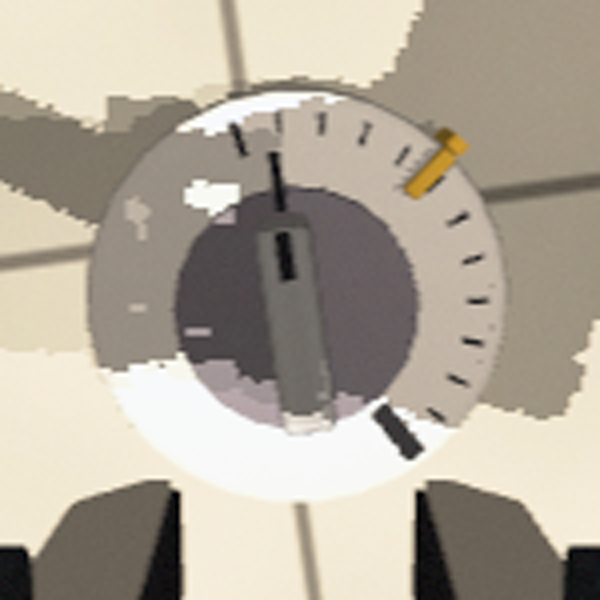

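The timer crop shows the pointer up at (278,180), the zero mark at (238,140), the rider at (435,165) with its inner end near (413,190), and the thick top mark at (398,432).

Run:
```python
from h import *
f=dict(np.load('w8.npz')); c=np.array([.5384,-.2824])
P=cloud(f); hsv=cv2.cvtColor(f['pixels'],cv2.COLOR_RGB2HSV)
for n,x,y,z in [('zero',240,140,.036),('ptr_in',272,155,.044),('ptr_mid',278,182,.044),('ptr_out',281,208,.044),('riderin',414,190,.044),('rider_out',462,140,.044),('top',398,432,.036),('topin',380,410,.036)]:
    p=onplane(f,181+x/4,97+y/4,z)[:2]-c; b=np.arctan2(p[1],p[0]); print(n,p.round(4),'r',np.hypot(*p).round(4),'bearing',b.round(3), 'pz',pt(f,181+x/4,97+y/4)[2].round(4))
m=(hsv[...,0]>12)&(hsv[...,0]<32)&(hsv[...,1]>140)&(np.hypot(P[...,0]-c[0],P[...,1]-c[1])<.075)&(P[...,2]>.036)&(f['depth']>0)
d=P[m][:,:2]-c; q=P[m]; print('rider',m.sum(),np.arctan2(d[:,1],d[:,0]).mean(),np.hypot(*d.T).min(),np.hypot(*d.T).max(),q[:,2].max())
vx=cv2.fitLine(q[:,:2].astype(np.float32),cv2.DIST_L2,0,.01,.01).ravel(); print(vx)
```

```text
zero [-0.0089  0.0469] r 0.0478 bearing 1.759 pz 0.037
ptr_in [-0.0006  0.0424] r 0.0424 bearing 1.586 pz 0.0462
ptr_mid [-0.0001  0.0351] r 0.0351 bearing 1.573 pz 0.0447
ptr_out [-0.0002  0.028 ] r 0.028 bearing 1.58 pz 0.0468
riderin [0.0358 0.0279] r 0.0454 bearing 0.663 pz 0.0441
rider_out [0.0499 0.0393] r 0.0636 bearing 0.667 pz 0.0407
top [ 0.0239 -0.0414] r 0.0478 bearing -1.047 pz 0.0367
topin [ 0.0196 -0.0342] r 0.0394 bearing -1.051 pz 0.0375
rider 10650 1.266474328770482 0.02216836607377876 0.06334486101731217 0.3343961916634647
[ 0.9901221  -0.1402081   0.54786766 -0.258898  ]
```

Dial ≈ 0.18 and rider ≈ 1.09 rad. I'll grip the bar, which lies along world +y with its axis at (0.5384, -0.2824).

>>> apply_moves:
  motion:
    - {"xyz": [-0.001,0,0.01],"rot": [0,0,-0.07]}
    - {"xyz": [-0.001,0,0.03],"rot": [0,0,-0.07]}
    - {"xyz": [0,0,0.035],"rot": [0,0,0]}
    - {"xyz": [0,0,0.035],"rot": [0,0,0]}
    - {"xyz": [0,0,0.03],"rot": [0,0,0]}
    - {"xyz": [0,0,0.018],"rot": [0,0,0]}
    - {"xyz": [0,0,0.007],"rot": [0,0,0]}
    - {"xyz": [0,0,0],"rot": [0,0,0]}

```text
clock: 35.43
position: [0.5368, -0.2822, 0.0205]
ee_rot: [-0.002, 0.707, 0.708, -0.0]
contact_force: [-0.1, 0.5, -0.2]
grip_width: 0.0326
finger_force: 0.0
```

>>> apply_moves:
  motion:
    - {"xyz": [0,0,0],"rot": [0,0,0]}
    - {"xyz": [0,0,0],"rot": [0,0,0]}
    - {"xyz": [0,0,0],"rot": [0,0,0]}
    - {"xyz": [0,0,0],"rot": [0,0,0]}
    - {"xyz": [0,0,0],"rot": [0,0,0]}
    - {"xyz": [0,0,0],"rot": [0,0,0]}
    - {"xyz": [0,0,0],"rot": [0,0,0]}
    - {"xyz": [0,0,0],"rot": [0,0,0]}
  gripper: 1
  grip_force: 30

```text
clock: 36.1
position: [0.5384, -0.2844, 0.0251]
ee_rot: [0.001, 0.707, 0.707, -0.0]
contact_force: [-6.5, 0.9, 7.4]
grip_width: 0.0138
finger_force: 30.0
```

>>> apply_moves:
  motion:
    - {"xyz": [0.0015,0,0],"rot": [0,0,0.06]}
    - {"xyz": [0,0,0],"rot": [0,0,0.1]}
    - {"xyz": [0,0,0],"rot": [0,0,0.12]}
    - {"xyz": [0,0,0],"rot": [0,0,0.12]}
    - {"xyz": [0,0,0],"rot": [0,0,0.12]}
    - {"xyz": [0,0,0],"rot": [0,0,0.12]}
    - {"xyz": [0,0,0],"rot": [0,0,0.12]}
    - {"xyz": [0,0,0],"rot": [0,0,0.12]}

```text
clock: 36.77
position: [0.537, -0.2837, 0.025]
ee_rot: [0.001, 0.942, 0.336, -0.001]
contact_force: [-13.8, -1.6, 11.8]
grip_width: 0.0137
finger_force: 30.0
```

>>> apply_moves:
  motion:
    - {"xyz": [0,0,0],"rot": [0,0,0.124]}
    - {"xyz": [0,0,0],"rot": [0,0,0.124]}
    - {"xyz": [0,0,0],"rot": [0,0,0.124]}
    - {"xyz": [0,0,0],"rot": [0,0,0.124]}
    - {"xyz": [0,0,0],"rot": [0,0,0.124]}
    - {"xyz": [0,0,0],"rot": [0,0,0.124]}
    - {"xyz": [0,0,0],"rot": [0,0,0.124]}
    - {"xyz": [0,0,0],"rot": [0,0,0.124]}

```text
clock: 37.43
position: [0.5367, -0.282, 0.025]
ee_rot: [0.0, 0.988, -0.153, -0.001]
contact_force: [-15.0, 6.1, 15.0]
grip_width: 0.0137
finger_force: 30.0
```

>>> apply_moves:
  motion:
    - {"xyz": [0,0,0],"rot": [0,0,0.124]}
    - {"xyz": [0,0,0],"rot": [0,0,0.124]}
    - {"xyz": [0,0,0],"rot": [0,0,0.124]}
    - {"xyz": [0,0,0],"rot": [0,0,0.124]}
    - {"xyz": [0,0,0],"rot": [0,0,0.124]}
    - {"xyz": [0,0,0],"rot": [0,0,0.124]}
    - {"xyz": [0,0,0],"rot": [0,0,0.12]}
    - {"xyz": [0,0,0],"rot": [0,0,0]}

```text
clock: 38.1
position: [0.5377, -0.2808, 0.025]
ee_rot: [-0.0, 0.833, -0.553, -0.001]
contact_force: [-10.9, 10.5, 15.0]
grip_width: 0.0135
finger_force: 30.0
```

```bash
cat > dial.py <<'E'
from look import *
import sys
for n in sys.argv[2:]: look(n,zlo=.05)
o=arm.get_obs(); print(o['position'].round(4),yaw(),'moment',o['moment'].round(2),o['q'].round(3),o['clock'])
f=grab('wrist'); P=cloud(f); c=(.5384,-.2824)
u,v=proj(f,(*c,.04)).astype(int); v0,u0=max(v-75,0),max(u-75,0); print('crop',u0,v0); np.savez('w9.npz',**{k:f[k] for k in('pixels','depth','K','Rw','t')})
cv2.imwrite(sys.argv[1],cv2.resize(f['pixels'][v0:v0+150,u0:u0+150],(600,600),interpolation=cv2.INTER_CUBIC)[:,:,::-1])
E
python3 dial.py pics/t9.png
```

```text
[ 0.5377 -0.2808  0.025 ] -1.1720343334494587 moment [ 1.8   1.94 -0.03] [-5.660e-01  2.850e-01  1.625e+00  1.000e-03  1.234e+00  2.176e+00] 38.1
crop 179 146
```

View pics/t9.png

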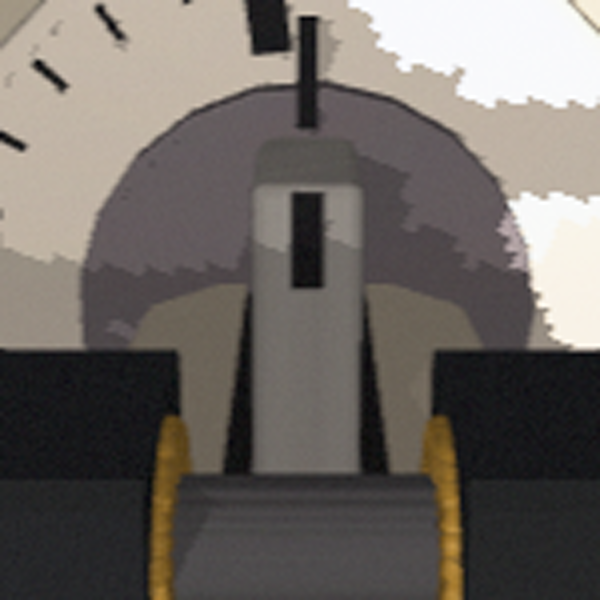

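The pointer at (308,70) has passed the thick top mark at (268,25), with the dial at about 2.93. I'll go slightly further, hold, then turn back to the rider.

>>> apply_moves:
  motion:
    - {"xyz": [0,0,0],"rot": [0,0,0.07]}
    - {"xyz": [0,0,0],"rot": [0,0,0]}
    - {"xyz": [0,0,0],"rot": [0,0,0]}
    - {"xyz": [0,0,0],"rot": [0,0,-0.12]}
    - {"xyz": [0,0,0],"rot": [0,0,-0.12]}
    - {"xyz": [0,0,0],"rot": [0,0,-0.12]}
    - {"xyz": [0,0,0],"rot": [0,0,-0.12]}
    - {"xyz": [0,0,0],"rot": [0,0,-0.12]}

```text
clock: 38.82
position: [0.5369, -0.2814, 0.025]
ee_rot: [-0.0, 0.951, -0.309, -0.001]
contact_force: [-14.8, 7.1, 16.0]
grip_width: 0.0141
finger_force: 30.0
```

>>> apply_moves:
  motion:
    - {"xyz": [0,0,0],"rot": [0,0,-0.12]}
    - {"xyz": [0,0,0],"rot": [0,0,-0.12]}
    - {"xyz": [0,0,0],"rot": [0,0,-0.12]}
    - {"xyz": [0,0,0],"rot": [0,0,-0.12]}
    - {"xyz": [0,0,0],"rot": [0,0,-0.12]}
    - {"xyz": [0,0,0],"rot": [0,0,-0.12]}
    - {"xyz": [0,0,0],"rot": [0,0,-0.12]}
    - {"xyz": [0,0,0],"rot": [0,0,-0.12]}

```text
clock: 39.48
position: [0.5367, -0.2831, 0.025]
ee_rot: [0.0, 0.986, 0.165, -0.001]
contact_force: [-13.6, 0.5, 13.2]
grip_width: 0.0139
finger_force: 30.0
```

>>> apply_moves:
  motion:
    - {"xyz": [0,0,0],"rot": [0,0,-0.12]}
    - {"xyz": [0,0,0],"rot": [0,0,-0.12]}
    - {"xyz": [0,0,0],"rot": [0,0,-0.07]}
    - {"xyz": [0,0,0],"rot": [0,0,-0.03]}
    - {"xyz": [0,0,0],"rot": [0,0,0]}
    - {"xyz": [0,0,0],"rot": [0,0,0]}
    - {"xyz": [0,0,0],"rot": [0,0,0]}
    - {"xyz": [0,0,0],"rot": [0,0,0]}

```text
clock: 40.15
position: [0.537, -0.2836, 0.0251]
ee_rot: [0.001, 0.945, 0.327, -0.001]
contact_force: [-12.8, -2.3, 11.4]
grip_width: 0.0135
finger_force: 30.0
```

```bash
python3 dial.py pics/t10.png
```

```text
[ 0.537  -0.2836  0.0251] 0.6654182503011903 moment [-0.26  2.28  0.08] [-0.568  0.285  1.624 -0.003  1.233  0.338] 40.15
crop 180 145
```

View pics/t10.png

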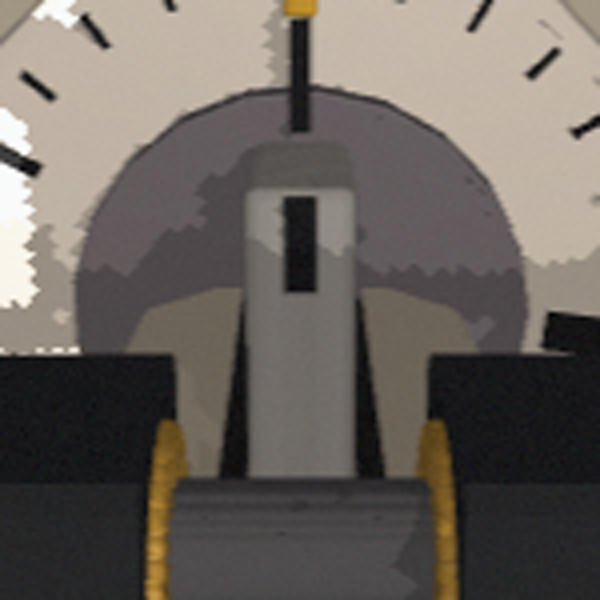

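The pointer tip at (299,20) meets the rider at (300,8) exactly. Next: release, retreat straight up, and check everything.

>>> apply_moves:
  motion:
    - {"xyz": [0,0,0],"rot": [0,0,0]}
    - {"xyz": [0,0,0],"rot": [0,0,0]}
    - {"xyz": [0,0,0],"rot": [0,0,0]}
    - {"xyz": [0,0,0],"rot": [0,0,0]}
    - {"xyz": [0,0,-0.02],"rot": [0,0,0]}
    - {"xyz": [0,0,-0.03],"rot": [0,0,0]}
    - {"xyz": [0,0,-0.035],"rot": [0,0,0]}
    - {"xyz": [0,0,-0.035],"rot": [0,0,0]}
  gripper: 0.65

```text
clock: 40.87
position: [0.5377, -0.2814, 0.1434]
ee_rot: [-0.001, 0.945, 0.327, -0.0]
contact_force: [0.4, -0.2, 0.2]
grip_width: 0.0322
finger_force: 0.0
```

>>> apply_moves:
  motion:
    - {"xyz": [0,0,-0.02],"rot": [0,0,0]}
    - {"xyz": [0,0,0],"rot": [0,0,0]}
    - {"xyz": [0,0,0],"rot": [0,0,0]}
    - {"xyz": [0,0,0],"rot": [0,0,0]}
    - {"xyz": [0,0,0],"rot": [0,0,0]}
    - {"xyz": [0,0,0],"rot": [0,0,0]}
    - {"xyz": [0,0,0],"rot": [0,0,0]}
    - {"xyz": [0,0,0],"rot": [0,0,0]}

```text
clock: 41.53
position: [0.5378, -0.2817, 0.1617]
ee_rot: [-0.001, 0.945, 0.327, -0.001]
contact_force: [-0.2, 0.4, 0.2]
grip_width: 0.0326
finger_force: 0.0
```

```bash
python3 dial.py pics/t11.png scene side
```

```text
scene top px 9 2 r 9.2 z 0.0823 xy [ 0.9192 -1.3218] mean [ 0.9266 -1.3276]
scene top px 290 154 r 2.7 z 0.0656 xy [ 0.4683 -0.053 ] mean [ 0.4678 -0.0537]
scene top px 303 167 r 2.8 z 0.0655 xy [0.4664 0.0016] mean [0.4653 0.0005]
scene top px 226 182 r 2.5 z 0.0759 xy [ 0.6568 -0.0543] mean [ 0.6558 -0.0564]
scene top px 315 181 r 2.2 z 0.0649 xy [0.4693 0.0546] mean [0.4698 0.0539]
scene top px 230 194 r 2.5 z 0.0762 xy [ 0.6667 -0.0132] mean [ 0.6672 -0.0125]
scene top px 238 208 r 2.9 z 0.0763 xy [0.6717 0.0316] mean [0.6712 0.0306]
side top px 404 48 r 26.4 z 0.1041 xy [ 0.9343 -1.3338] mean [ 0.9375 -1.3271]
side top px 263 165 r 2.2 z 0.0748 xy [ 0.6546 -0.0557] mean [ 0.6547 -0.0558]
side top px 251 170 r 1.9 z 0.0753 xy [ 0.6604 -0.0129] mean [ 0.6616 -0.0134]
side top px 237 174 r 2.1 z 0.0756 xy [0.6673 0.0335] mean [0.6678 0.0328]
side top px 312 198 r 2.9 z 0.0656 xy [ 0.4631 -0.0515] mean [ 0.4645 -0.0535]
side top px 298 208 r 2.5 z 0.0648 xy [0.4625 0.0021] mean [0.4629 0.0021]
side top px 283 217 r 2.5 z 0.0654 xy [0.4612 0.0579] mean [0.4629 0.0564]
[ 0.538  -0.2819  0.1623] 0.6657686859871202 moment [-0.06  0.01 -0.02] [-0.567  0.165  1.502  0.     1.475  0.338] 41.6333
crop 180 101
```

View pics/t11.png

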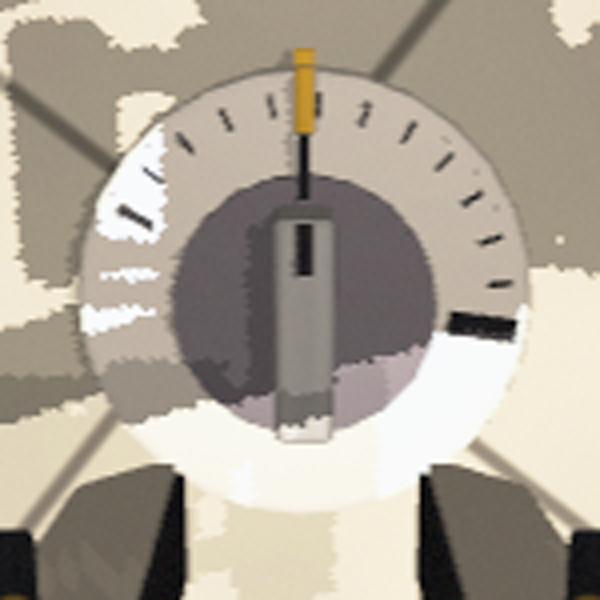

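The pointer at (303,165) lines up with the rider at (304,95). All three fresh plugs are home (shaft tips at about 0.075 m), and the three done plugs stand in the tray.

```bash
python3 -c "
from station import workorder
print(workorder.hand_in())"
```

```text
the job is handed in; nothing more can be done
None
```

The job is handed in, with no verdict returned: all three finished plugs stand in the tray, all three fresh plugs are home in rack holes, and the timer was wound past its top mark and turned back to line up with the rider.

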